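# Change the die plate of the tablet press

## Task

Change the die plate of the small tablet press: press the catch pad so that the fitted plate (one big die) springs out, draw it out by its upright tab and lay it flat in the wooden tray, tab up; then slide the three-die plate, die end first, into the dovetail until the catch clicks up behind it. Once the new plate is fully home, and not before, pump the lever three full strokes, right down and fully back up each time. Keep the plates the right way up, and leave the other things on the counter where they stand.

Things in the scene. Friction and masses are not known exactly. Their poses are not given: they have to be found in the camera images.
- press: Low grey bench press, fixed; base 190 x 92 mm. Origin on the counter, under the middle of a home plate; x = direction in which a plate slides in (away from robot), y left, z up. Flat bed 25 mm above the counter from x = -123 to +67 mm. Steel dovetail gibs (top 40 mm above counter) from x = -58 to +44. Grey bridge over the plate: x = 9 to 51, y = -60 to +60, top at z = 104 mm.
- press_mouth (a point): Middle of the dovetail's mouth, on the bed (press frame -58, 0, 25 mm). In front of it two flared guides, 10 mm high and 40 mm long, funnel a plate laid on the bed: gap 72 mm at the front, 60 mm here; play in the dovetail 1 mm each side, 2 mm up. A sprung ejector resists the last 14 mm of the way in (about 3.5 N at home); hard stop 2.5 mm beyond home.
- catch_pad (a point): Centre of the top of the black thumb pad, 28 x 26 mm, at the right of the press's mouth (press frame -52, -61, 40 mm). Pressed straight down 6 to 8 mm (spring 2 to 3 N, about 4 N with friction) it lowers the catch nose in the bed, and the ejector pushes the fitted plate out about 15 to 22 mm, over the nose: it then stays free when the pad is let go.
- catch (a joint): Travel of the catch pad and nose in m: 0 up, 0.008 fully down. An entering plate pushes the ramped nose (4.5 mm high, between the gibs, press x = -56 to -41 mm) down by itself, with up to about 4 N of push (the slideway is oiled); when the plate is home the nose springs up behind its tail and this reads 0 again.
- single_plate_tab (a point): Centre of the grip tab of the plate fitted at first: steel, 80 mm long, 56 mm wide at its foot (44 at the top), 10 mm thick, ONE big die, 0.22 kg. The upright tab is 26 mm long (plate's x), 14 mm wide (y), and reaches from 10 to 52 mm above the underside; this point is 31 mm above the underside. x points from the tab to the die end; the plate's middle is 22 mm along +x from here.
- triple_plate_tab (a point): The same point of the plate with THREE small dies, which is otherwise alike in shape, size and axes and lies on the counter at first. Home in the press, this point is at x = -22 to -23, y = 0, z = 56 mm in the press's frame.
- tray: Fixed shallow wooden tray, 150 x 110 mm outside, floor 6 mm above the counter, rim 15 mm high, walls 6 mm. Origin at the centre of its underside, on the counter; x along its long side.
- lever_grip (a point): Centre of the lever's black cross-bar: round, 20 mm thick, 60 mm long, along the press's x axis; pressed down from above. It moves with the lever on an arc of radius 140 mm about point lever_hub.
- lever_hub (a point): The lever's hinge at the back of the press (press frame 62, 0, 90 mm); the hinge axis is the press's x axis. The lever points to the press's +y (left), at rest 0.45 rad above level.
- lever (a joint): Lever angle in rad: 0 up, where its spring returns it; 0.5 at the lower stop (0.05 rad below level). 3 to 6 N at the bar.
- herb_jar: Bystander: clear jar with a black lid, 66 mm across and 100 mm high, loose; origin under its centre.
- brass_weight_5: Bystander: knobbed brass weight, 28 mm across and 36 mm high, loose; origin under its centre.
- ink_pad: Bystander: open round ink pad, 62 mm across and 13 mm high, loose; origin under its centre.

How it is judged:
On the way, in this order (a step that is already met when the one before it is completed fails the run):
1. the catch pad is pressed down and the fitted single-die plate springs out over the catch (value of joint catch above 0.002 m and x of single_plate_tab in the frame of press between -0.09 and -0.03 m and z of single_plate_tab in the frame of press below 0.065 m), for 0.05 s.
2. the single-die plate lies flat in the wooden tray, let go (x of single_plate_tab in the frame of tray between -0.065 and 0.065 m and y of single_plate_tab in the frame of tray between -0.045 and 0.045 m and z of single_plate_tab in the frame of tray between 0.033 and 0.041 m and angle between single_plate_tab's own z axis and vertical below 0.08 rad and linear speed of single_plate below 0.02 m/s and contact force between the fingers and single_plate below 0.2 N), for 0.2 s.
3. the three-die plate is slid home and the catch has sprung up behind it (x of triple_plate_tab in the frame of press between -0.026 and -0.018 m and y of triple_plate_tab in the frame of press between -0.003 and 0.003 m and z of triple_plate_tab in the frame of press below 0.06 m and angle between the x axis of press and the x axis of triple_plate_tab, either way round below 0.06 rad and value of joint catch below 0.0018 m), for 0.2 s.
4. the lever is pressed right down (first stroke) (value of joint lever above 0.42 rad), for 0.02 s.
5. the lever is back up (first stroke) (value of joint lever below 0.06 rad), for 0.02 s.
6. the lever is pressed right down (second stroke) (value of joint lever above 0.42 rad), for 0.02 s.
7. the lever is back up (second stroke) (value of joint lever below 0.06 rad), for 0.02 s.
8. the lever is pressed right down (third stroke) (value of joint lever above 0.42 rad), for 0.02 s.
9. the lever is back up (third stroke) (value of joint lever below 0.06 rad), for 0.02 s.
At the end, for the whole second after the job is handed in: The three-die plate is home in the dovetail (within 4 mm along and 3 mm across, square to it) with the catch up behind it; the single-die plate lies flat in the wooden tray, tab up; both are at rest and the lever is up (all of step 3 and x of single_plate_tab in the frame of tray between -0.065 and 0.065 m and y of single_plate_tab in the frame of tray between -0.045 and 0.045 m and z of single_plate_tab in the frame of tray between 0.033 and 0.041 m and angle between single_plate_tab's own z axis and vertical below 0.08 rad and linear speed of each of single_plate, triple_plate below 0.02 m/s and value of joint lever below 0.06 rad); the robot touches nothing.
It fails at once if the lever is worked before the three-die plate is home (value of joint lever above 0.25 rad and (x of triple_plate_tab in the frame of press below -0.028 m or distance between triple_plate_tab and press above 0.075 m)).
It fails at once if a plate is tipped over (angle between any of single_plate_tab, triple_plate_tab's own z axis and vertical above 0.8 rad).
It fails at once if the herb jar is moved more than 30 mm (distance of herb_jar from where it was at the start of the episode above 0.03 m).
It fails at once if the brass weight is moved more than 30 mm (distance of brass_weight_5 from where it was at the start of the episode above 0.03 m).
It fails at once if the ink pad is moved more than 30 mm (distance of ink_pad from where it was at the start of the episode above 0.03 m).
It also fails if it takes over 72 s, if anything falls off the work surface, if the arm or the gripper's body presses on something with over 40 N, if the wrist force passes 120 N, or if a joint passes its speed limit or range.

## Robot

A 7-joint arm with a two-finger parallel gripper is mounted at the origin on a cart in front of the work surface, level with it; the furniture and walls round the work are solid. World frame = base frame: x ahead of the robot, y to its left, z up, the work surface at z = 0. Lengths are in m, angles in rad, forces in N, time in s.
With the tool pointing down it reaches from about 0.425 to 1.025 m from the base axis. Payload 9.4 kg.
Tool frame: the origin (TCP) lies at the very end of the fingers, on their centre line; the grasp point (between the pads) lies 19 mm behind it; z points along the fingers, y is the direction in which the jaws open and shut (so a half turn about z gives the same grasp; the last joint's range is limited). The gripper opens to 85 mm and grips with 20 to 120 N. Pads are 22 mm wide; open, the fingers measure 114 mm over their backs; the gripper's body (76 mm by 85 mm) begins 54 mm behind the grasp point. The pads swing forward as they close: fully open they stand 13 mm farther back than shut.
Start: joints at [-1.189, 0.599, -0.003, 1.599, 0.002, 0.943, -0.08], TCP at [0.321, 0.65, 0.231] pointing down, gripper open.
Joint ranges: [-2.57, 2.57], [-0.35, 1.97], [-1.29, 1.29], [0.11, 2.56], [-1.05, 4.19], [0.11, 1.86], [-2.63, 2.63]. Speed limits (rad/s): [2.22, 2.22, 3.01, 3.01, 3.14, 3.14, 3.14].

## Interface

Orientations are given as a unit quaternion [w, x, y, z].
In Python, from plant import ctrl gives the robot as it stands.
- The arm moves only by the tool carry_out, never from a script. Its argument "moves" is a list of rows, each an object of numbers: "claw": the opening, from -1 (shut) to 1 (fully open); "dx", "dy", "dz": the shift along the tool's x, y, z in m; "ax", "ay", "az": the turn, a rotation vector about the tool's x, y, z in rad. In form: [{"claw": .., "dx": .., "dy": .., "dz": .., "ax": .., "ay": .., "az": ..}, ...]. A call has 1 to 12 rows; each row is the pose to reach, as a shift and turn from the pose measured when the call began, along the tool's axes at that moment; what a row does not reach only later rows make up. A row lasts 1/12 s, in which the tool goes at most 41.7 mm and 7.16 degrees, less where a joint would pass 70% of its speed; a pose out of reach is approached as far as the arm can. A call with a gripper value outside its range is refused whole. The fingers move at their own pace and stop on an object; the grip force is fixed at half the most. Time passes only in rows, so rows that repeat a pose let the fingers close. It gives the time, the measured TCP pose, the force and the opening at its end, in the units of the state.
- ctrl.get_state(): the state, without advancing time (a new reading comes with each control period).
- ctrl.read_camera(name): name is "scene" or "top" or "wrist"; returns the picture (480x640x3 uint8, red, green, blue); there is no depth.
- ctrl.calibration(name): a dict with "fx", "fy", "cx", "cy" (pixels), "D" ([k1, k2, p1, p2, k3] as OpenCV has them; the pictures are not rectified), "rvec" (rotation vector, rad) and "tvec" (3), from world to camera coordinates, as OpenCV has them. Camera axes: x right, y down, z forward; pixel columns grow to the right and rows downward; lengths in m; the calibration is good to about 2 mm. A picture is of the moment at which its call begins: read the wrist's pose just before it. calibration takes no time and is no camera call; for the wrist camera it gives the pose at the moment of the call.
- ctrl.hand_in(): hands the job in, once; it reports no verdict.
The state is a dict: "t": time; "joint_pos": joint angles; "joint_velocities": joint speeds; "effort": joint torques, N m; "position": TCP position; "eef_rot": TCP orientation; "force": force on the tool from outside, world axes, zero at the start; "ft_torque": the same for the moment, N m; "finger_gap": opening from 0.0 (shut) to 1.0 (fully open).
Only numpy, scipy, OpenCV 4.12 (cv2) and the standard library are available. Lean on these libraries where they do the work, as an engineer would, in place of code of your own. Each camera call takes 0.05 s, during which the arm holds its last target.

## Working session

There is one attempt and no reset: what is moved stays moved. The work goes in short steps, Python scripts to look and compute and a tool call to move; the robot and the scene stay as the last step left them, time stands still between calls to the robot, and variables do not carry over. Pictures are saved under pics/ and viewed, and the job is handed in when it is done.

Besides the shell and the picture viewer there is one more tool, called after "Call:" as name([rows], argument=value, ...), one row to a line, values as JSON. carry_out: Moves the arm, as the interface text tells. Its arguments: {"type":"object","properties":{"moves":{"type":"array","items":{"type":"object","properties":{"claw":{"type":"number"},"dx":{"type":"number"},"dy":{"type":"number"},"dz":{"type":"number"},"ax":{"type":"number"},"ay":{"type":"number"},"az":{"type":"number"}}}}},"required":["moves"]}

```bash
ls; mkdir -p pics
cat > h.py <<'E'
import numpy as np, cv2
from plant import ctrl
def cal(n):
    c=ctrl.calibration(n)
    K=np.array([[c['fx'],0,c['cx']],[0,c['fy'],c['cy']],[0,0,1]],float)
    return K,np.array(c['D'],float),np.array(c['rvec'],float),np.array(c['tvec'],float)
def ray(n,uv,C=None):
    K,D,r,t=C or cal(n)
    p=cv2.undistortPoints(np.array([[uv]],float),K,D)[0,0]
    R=cv2.Rodrigues(r)[0]
    return -R.T@t, R.T@np.array([p[0],p[1],1.])
def onz(n,uv,z,C=None):
    o,d=ray(n,uv,C); return o+d*(z-o[2])/d[2]
def proj(n,P,C=None):
    K,D,r,t=C or cal(n)
    return cv2.projectPoints(np.array(P,float).reshape(-1,3),r,t,K,D)[0][:,0]
def snap(n,f):
    C=cal(n); im=ctrl.read_camera(n); cv2.imwrite(f'pics/{f}.png',im[...,::-1]); np.save(f'pics/{f}.npy',im); return im,C
E
python3 - <<'E'
from h import *
s=ctrl.get_state(); print({k:np.round(v,3) for k,v in s.items()})
for n in ('scene','top'):
    im,C=snap(n,n+'0'); K,D,r,t=C; print(n,K[0,0],D,-cv2.Rodrigues(r)[0].T@t)
E
```

```text
pics
{'t': np.float64(0.0), 'joint_pos': array([-1.189,  0.6  , -0.003,  1.6  ,  0.002,  0.943, -0.08 ]), 'joint_velocities': array([ 0.001,  0.001,  0.001,  0.001, -0.003,  0.   , -0.001]), 'effort': array([-1.0000e-03, -7.7645e+01,  1.5640e+00, -2.5803e+01,  1.2000e-02,
        9.0000e-03,  0.0000e+00]), 'position': array([0.321, 0.65 , 0.23 ]), 'eef_rot': array([-0.   ,  0.227,  0.974, -0.001]), 'force': array([-0.107,  0.049,  0.31 ]), 'ft_torque': array([-0.034,  0.022, -0.024]), 'finger_gap': np.float64(0.998)}
scene 450.4392149580949 [0.02897771 0.         0.         0.         0.        ] [-0.16528984  0.53981077  0.50816845]
top 441.5755622728816 [0.02367137 0.         0.         0.         0.        ] [0.49134878 0.19050539 0.9586189 ]
```

View pics/top0.png

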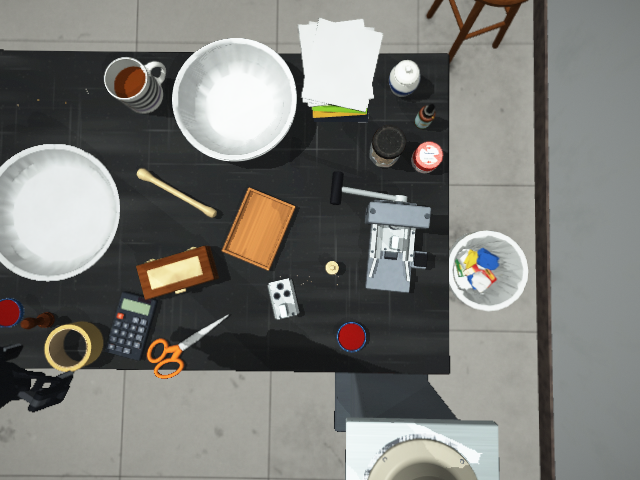

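View pics/scene0.png

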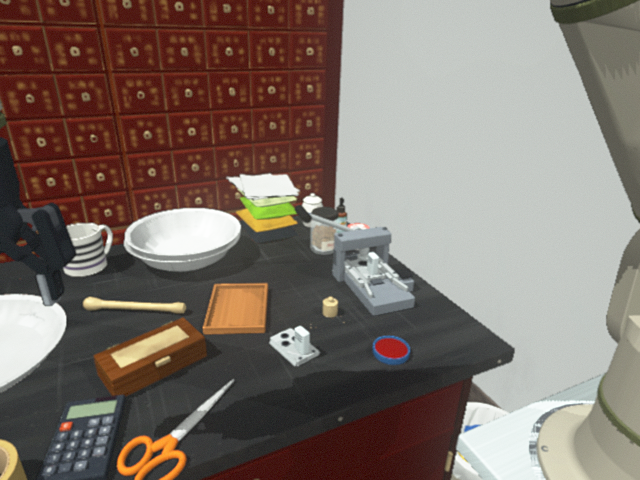

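The top view shows the press near px (397,245), tray (259,228), three-die plate (283,298), weight (332,268), ink pad (352,337) and jar (387,147). The lever bar is at (337,188). I'll enlarge the relevant areas.

Run:
```python
from h import *
im=np.load('pics/top0.npy')
a=cv2.resize(im[175:300,325:450],(800,800)[:2] and (600,600),interpolation=cv2.INTER_CUBIC)
cv2.imwrite('pics/topz1.png',a[...,::-1])
a=cv2.resize(im[180:330,215:345],(520,600),interpolation=cv2.INTER_CUBIC)
cv2.imwrite('pics/topz2.png',a[...,::-1])
im=np.load('pics/scene0.npy')
a=cv2.resize(im[200:370,260:430],(600,600),interpolation=cv2.INTER_CUBIC)
cv2.imwrite('pics/scz1.png',a[...,::-1])
```

```text
(no output)
```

View pics/topz1.png

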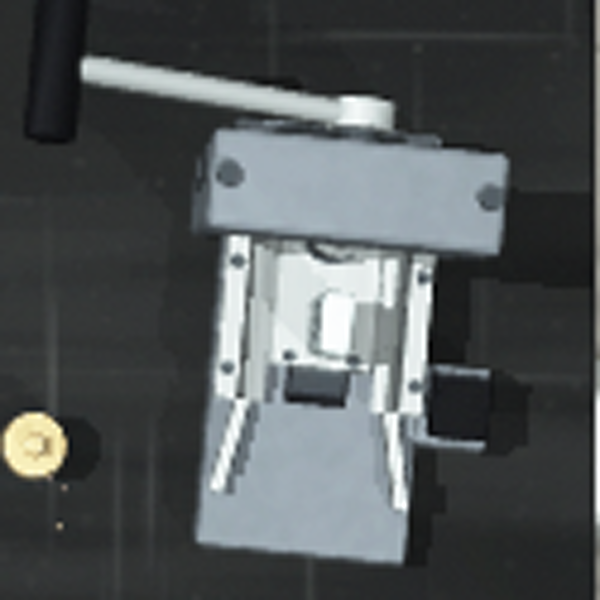

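View pics/topz2.png

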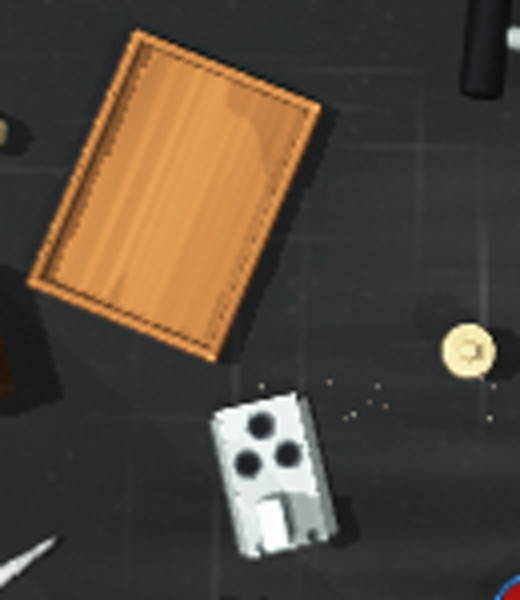

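View pics/scz1.png

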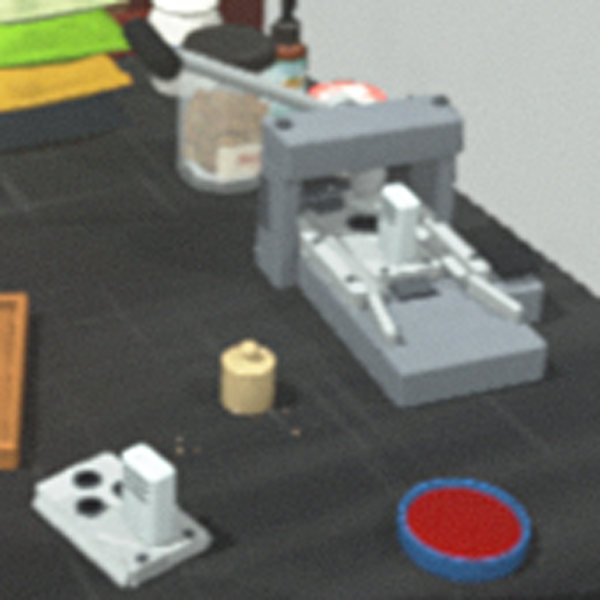

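Run:
```python
from h import *
def z1(u,v): s=125/600; return (325+(u+.5)*s-.5,175+(v+.5)*s-.5)
def z2(u,v): s=.25; return (215+(u+.5)*s-.5,180+(v+.5)*s-.5)
f=lambda l,uv,z: print(l,np.round(onz('top',uv,z)*1000,1))
br=[onz('top',z1(*p),.104) for p in [(215,128),(508,155),(498,254),(205,228)]]
bd=[onz('top',z1(*p),.025) for p in [(197,543),(404,563)]]
print('bridge',np.round(br,4)); print('bed',np.round(bd,4))
# press fit: model pts
M=np.array([[51,60],[51,-60],[9,-60],[9,60],[-123,46],[-123,-46]])/1000.
W=np.array(br+bd)[:,:2]
A=[];b=[]
for m,w in zip(M,W):
    A+= [[m[0],-m[1],1,0],[m[1],m[0],0,1]]; b+=[w[0],w[1]]
x=np.linalg.lstsq(np.array(A),np.array(b),rcond=None)[0]
print('press',x[2:],'yaw',np.arctan2(x[1],x[0]),'scale',np.hypot(x[0],x[1])); print((np.array(A)@x-b).reshape(-1,2)*1000)
f('pad',z1(458,405),.04)
for p in [(48,0),(50,138)]: f('lever',z1(*p),.15)
tr=[onz('top',z2(*p),.015) for p in [(136,30),(322,104),(215,361),(27,284)]]
print('tray',np.round(tr,4),np.mean(tr,0))
for p,q in ((0,1),(1,2),(2,3),(3,0)): print(np.linalg.norm(tr[p]-tr[q]))
tp=[onz('top',z2(*p),.010) for p in [(211,414),(297,393)]]
f('tripdie',z2(211,414),.01);f('tripdie',z2(297,393),.01)
for p in [(248,558),(338,533)]: f('triptail',z2(*p),.0)
for p in [(260,500),(284,494),(290,537),(263,546)]: f('tabtop',z2(*p),.052)
f('weight',z2(468,350),.03)
f('ink',(352,337),.01); f('jar',(387,147),.1)
for p in [(325,292),(355,292),(350,352),(315,352)]: f('stab',z1(*p),.077)
```

```text
bridge [[0.6049 0.1203 0.104 ]
 [0.5952 0.0024 0.104 ]
 [0.5551 0.0064 0.104 ]
 [0.5642 0.1241 0.104 ]]
bed [[0.4327 0.1203 0.025 ]
 [0.4254 0.0302 0.025 ]]
press [0.55021825 0.06562517] yaw -0.079910166933087 scale 0.986306263012137
[[ 0.2293978   0.25370633]
 [ 0.46099639  0.2320505 ]
 [-0.76216206 -0.45042512]
 [-0.40245414 -0.14656882]
 [ 0.21571892  0.20855356]
 [ 0.25850308 -0.09731645]]
pad [494.5   9.7  40. ]
lever [647.6 188.7 150. ]
lever [594.2 187.3 150. ]
tray [[0.6444 0.3736 0.015 ]
 [0.6055 0.2724 0.015 ]
 [0.4669 0.3272 0.015 ]
 [0.5067 0.4288 0.015 ]] [0.55587081 0.35048165 0.015     ]
0.10835076262209711
0.14892087536193155
0.10912027485557074
0.14834691687283227
tripdie [438.5 329.4  10. ]
tripdie [450.3 283.5  10. ]
triptail [361.2 309.2   0. ]
triptail [375.2 261.    0. ]
tabtop [397.6 297.3  52. ]
tabtop [400.8 285.1  52. ]
tabtop [379.2 281.6  52. ]
tabtop [374.4 295.3  52. ]
weight [474.9 192.3  30. ]
ink [327.6 147.3  10. ]
jar [712.9  86.4 100. ]
stab [540.4  72.   77. ]
stab [540.6  59.6  77. ]
stab [515.6  61.6  77. ]
stab [515.5  76.   77. ]
```

```bash
cat >> h.py <<'E'
from scipy.spatial.transform import Rotation as Rn
PO=np.array([0.5502,0.0656]); PY=-0.080
def p2w(x,y,z):
    c,s=np.cos(PY),np.sin(PY); return np.array([PO[0]+c*x-s*y,PO[1]+s*x+c*y,z])
def w2p(P):
    c,s=np.cos(PY),np.sin(PY); d=np.array(P[:2])-PO; return np.array([c*d[0]+s*d[1],-s*d[0]+c*d[1],P[2]])
def st():
    s=ctrl.get_state(); q=s['eef_rot']; R=Rn.from_quat([q[1],q[2],q[3],q[0]]).as_matrix(); return s,np.array(s['position']),R
def go(P,yaz,pitch=0.):
    # tool y at world azimuth yaz, z down ; returns tool-frame shift & rotvec
    s,p,R=st(); y=np.array([np.cos(yaz),np.sin(yaz),0]); z=np.array([0,0,-1.]); x=np.cross(y,z)
    T=np.stack([x,y,z],1)
    if pitch: T=T@Rn.from_rotvec([0,pitch,0]).as_matrix()
    d=R.T@(np.array(P)-p); a=Rn.from_matrix(R.T@T).as_rotvec()
    print('d',np.round(d,4),'a',np.round(a,4),'t',round(float(s['t']),2),'tcp',np.round(p,4),'press',np.round(w2p(p)*1000,1),'F',np.round(s['force'],1),'gap',round(float(s['finger_gap']),3),'J',np.round(s['joint_pos'],2))
E
python3 - <<'E'
from h import *
YA=PY+np.pi/2
go(p2w(-52,-64,150)*[1,1,1] if 0 else p2w(-.052,-.064,.18),YA)
E
```

```text
d [-0.4396 -0.5008  0.0513] a [-1.400e-03 -2.000e-04 -3.787e-01] t 0.1 tcp [0.3209 0.6497 0.2305] press [-275.3  563.9  230.5] F [0.5 0.4 1.2] gap 1.005 J [-1.19  0.6  -0.    1.6   0.    0.94 -0.08]
```

Call:
carry_out([
  {"claw": -1,"dx": -0.22,"dy": -0.25,"dz": 0.0,"az": -0.19},
  {"claw": -1,"dx": -0.22,"dy": -0.25,"dz": 0.0,"az": -0.19},
  {"claw": -1,"dx": -0.22,"dy": -0.25,"dz": 0.0,"az": -0.19},
  {"claw": -1,"dx": -0.22,"dy": -0.25,"dz": 0.0,"az": -0.19},
  {"claw": -1,"dx": -0.44,"dy": -0.5,"dz": 0.0,"az": -0.38},
  {"claw": -1,"dx": -0.44,"dy": -0.5,"dz": 0.0,"az": -0.38},
  {"claw": -1,"dx": -0.44,"dy": -0.5,"dz": 0.0,"az": -0.38},
  {"claw": -1,"dx": -0.44,"dy": -0.5,"dz": 0.0,"az": -0.38},
  {"claw": -1,"dx": -0.44,"dy": -0.5,"dz": 0.0,"az": -0.38},
  {"claw": -1,"dx": -0.44,"dy": -0.5,"dz": 0.0,"az": -0.38},
  {"claw": -1,"dx": -0.44,"dy": -0.5,"dz": 0.0,"az": -0.38},
  {"claw": -1,"dx": -0.44,"dy": -0.5,"dz": 0.0,"az": -0.38},
])

```text
invalid input at $.moves[0]: expected keys claw, dx, dy, dz, ax, ay, az
```

Run:
```python
from h import *
YA=PY+np.pi/2
go(p2w(-.052,-.065,.18),YA)
im,C=snap('wrist','w1');K,D,r,t=C; R=cv2.Rodrigues(r)[0]; print(-R.T@t, R[2])
```

```text
d [-0.4399 -0.5017  0.0513] a [-1.400e-03 -2.000e-04 -3.787e-01] t 0.1 tcp [0.3209 0.6497 0.2305] press [-275.3  563.9  230.5] F [0.5 0.4 1.2] gap 1.005 J [-1.19  0.6  -0.    1.6   0.    0.94 -0.08]
[0.26314212 0.67921383 0.37291806] [ 0.23292538 -0.11713585 -0.9654144 ]
```

View pics/w1.png

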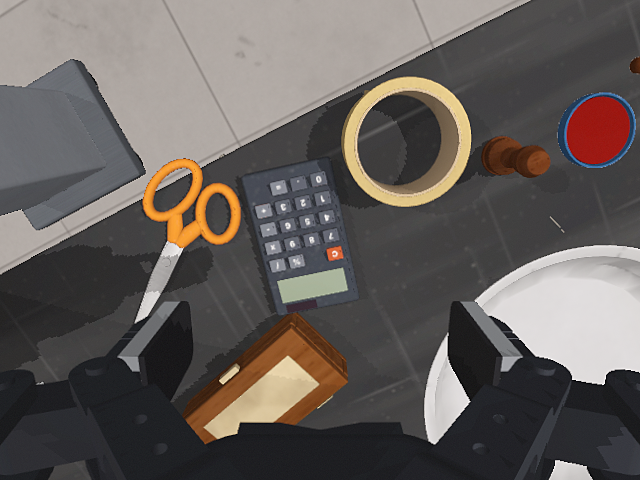

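Call:
carry_out([
  {"claw": -1,"dx": -0.22,"dy": -0.25,"dz": 0,"ax": 0,"ay": 0,"az": -0.19},
  {"claw": -1,"dx": -0.22,"dy": -0.25,"dz": 0,"ax": 0,"ay": 0,"az": -0.19},
  {"claw": -1,"dx": -0.22,"dy": -0.25,"dz": 0,"ax": 0,"ay": 0,"az": -0.19},
  {"claw": -1,"dx": -0.22,"dy": -0.25,"dz": 0,"ax": 0,"ay": 0,"az": -0.19},
  {"claw": -1,"dx": -0.44,"dy": -0.5,"dz": 0,"ax": 0,"ay": 0,"az": -0.38},
  {"claw": -1,"dx": -0.44,"dy": -0.5,"dz": 0,"ax": 0,"ay": 0,"az": -0.38},
  {"claw": -1,"dx": -0.44,"dy": -0.5,"dz": 0,"ax": 0,"ay": 0,"az": -0.38},
  {"claw": -1,"dx": -0.44,"dy": -0.5,"dz": 0,"ax": 0,"ay": 0,"az": -0.38},
  {"claw": -1,"dx": -0.44,"dy": -0.5,"dz": 0,"ax": 0,"ay": 0,"az": -0.38},
  {"claw": -1,"dx": -0.44,"dy": -0.5,"dz": 0,"ax": 0,"ay": 0,"az": -0.38},
  {"claw": -1,"dx": -0.44,"dy": -0.5,"dz": 0,"ax": 0,"ay": 0,"az": -0.38},
  {"claw": -1,"dx": -0.44,"dy": -0.5,"dz": 0,"ax": 0,"ay": 0,"az": -0.38},
])

```text
t: 1.15
position: [0.4509, 0.1652, 0.2313]
eef_rot: [-0.0, 0.039, 0.999, -0.001]
force: [1.2, 0.5, -0.2]
finger_gap: -0.002
```

Run:
```python
from h import *
YA=PY+np.pi/2
go(p2w(-.052,-.065,.18),YA)
```

```text
d [-0.0547 -0.1563  0.0515] a [-0.0011 -0.0002  0.0014] t 1.15 tcp [0.4509 0.1652 0.2313] press [-106.9   91.3  231.3] F [ 1.2  0.5 -0.2] gap -0.002 J [-0.4   0.31 -0.09  2.14  0.04  0.69  0.97]
```

Call:
carry_out([
  {"claw": -1,"dx": -0.0547,"dy": -0.1563,"dz": 0.05,"ax": 0,"ay": 0,"az": 0},
  {"claw": -1,"dx": -0.0547,"dy": -0.1563,"dz": 0.05,"ax": 0,"ay": 0,"az": 0},
  {"claw": -1,"dx": -0.0547,"dy": -0.1563,"dz": 0.05,"ax": 0,"ay": 0,"az": 0},
  {"claw": -1,"dx": -0.0547,"dy": -0.1563,"dz": 0.05,"ax": 0,"ay": 0,"az": 0},
  {"claw": -1,"dx": -0.0547,"dy": -0.1563,"dz": 0.05,"ax": 0,"ay": 0,"az": 0},
  {"claw": -1,"dx": -0.0547,"dy": -0.1563,"dz": 0.05,"ax": 0,"ay": 0,"az": 0},
])

```text
t: 1.65
position: [0.4931, 0.0014, 0.1805]
eef_rot: [-0.001, 0.042, 0.999, -0.001]
force: [-0.7, -0.1, -0.2]
finger_gap: 0.001
```

Run:
```python
from h import *
YA=PY+np.pi/2
go(p2w(-.052,-.065,.18),YA)
im,C=snap('wrist','w2');np.savez('pics/w2c.npz',*C)
```

```text
d [0.0002 0.0035 0.0005] a [-0.0024 -0.0018 -0.0046] t 1.65 tcp [0.4931 0.0014 0.1805] press [-51.8 -68.5 180.5] F [-0.7 -0.1 -0.2] gap 0.001 J [-0.08  0.4  -0.06  2.17  0.04  0.58  1.32]
```

View pics/w2.png

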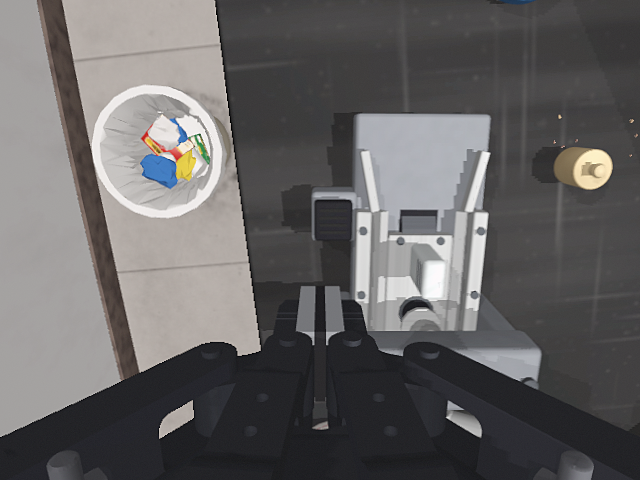

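The wrist view shows the pad at px (333,219), the bed's front corners at (357,114) and (489,115), and the tab of the fitted plate at about (430,270).

Run:
```python
from h import *
C=tuple(np.load('pics/w2c.npz').values())
f=lambda l,uv,z: print(l,np.round(onz('wrist',uv,z,C)*1000,1),'press',np.round(w2p(onz('wrist',uv,z,C))*1000,1))
f('pad',(333,219),.04)
f('bedR',(355,114),.025); f('bedL',(490,114),.025)
f('gibR front (out)',(357,210),.04); f('gibL front out',(488,211),.04)
f('guide R front',(365,151),.035);f('guide L front',(485,151),.035)
f('tabtop',(430,247),.077); f('tabtop2',(443,247),.077);
f('weight',(597,171),.036)
```

```text
pad [492.7  10.3  40. ] press [-52.8 -59.8  40. ]
bedR [425.6  30.6  25. ] press [-121.4  -44.8   25. ]
bedL [432.7 121.3  25. ] press [-121.6   46.2   25. ]
gibR front (out) [487.9  26.8  40. ] press [-59.  -43.7  40. ]
gibL front out [495.9 115.   40. ] press [-58.1  44.9  40. ]
guide R front [449.8  34.9  35. ] press [-97.6 -38.7  35. ]
guide L front [456.2 114.4  35. ] press [-97.6  41.1  35. ]
tabtop [506.3  66.4  77. ] press [-43.8  -2.7  77. ]
tabtop2 [507.   74.2  77. ] press [-43.8   5.1  77. ]
weight [475.2 191.1  36. ] press [-84.8 119.1  36. ]
```

Run:
```python
import cv2
im=cv2.imread('pics/w2.png'); cv2.imwrite('pics/w2z.png',cv2.resize(im[100:340,300:540],(600,600),interpolation=cv2.INTER_CUBIC))
```

```text
(no output)
```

View pics/w2z.png

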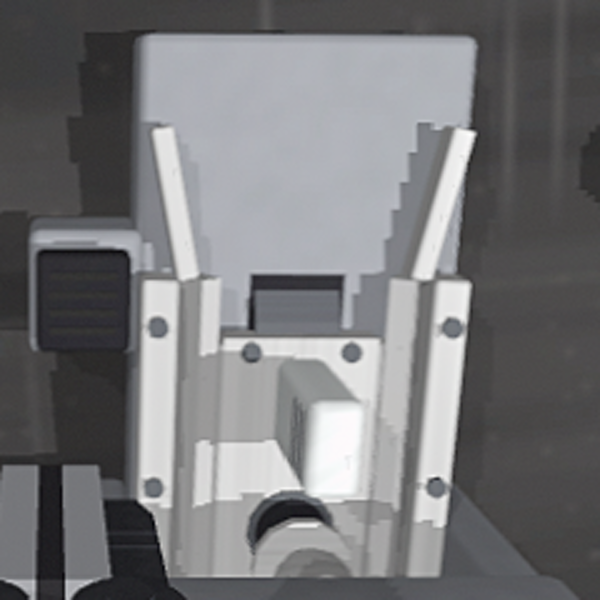

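Call:
carry_out([
  {"claw": -1,"dx": 0,"dy": 0.005,"dz": 0.04,"ax": 0,"ay": 0,"az": 0},
  {"claw": -1,"dx": 0,"dy": 0.005,"dz": 0.08,"ax": 0,"ay": 0,"az": 0},
  {"claw": -1,"dx": 0,"dy": 0.005,"dz": 0.12,"ax": 0,"ay": 0,"az": 0},
  {"claw": -1,"dx": 0,"dy": 0.005,"dz": 0.134,"ax": 0,"ay": 0,"az": 0},
  {"claw": -1,"dx": 0,"dy": 0.005,"dz": 0.138,"ax": 0,"ay": 0,"az": 0},
  {"claw": -1,"dx": 0,"dy": 0.005,"dz": 0.141,"ax": 0,"ay": 0,"az": 0},
  {"claw": -1,"dx": 0,"dy": 0.005,"dz": 0.143,"ax": 0,"ay": 0,"az": 0},
  {"claw": -1,"dx": 0,"dy": 0.005,"dz": 0.145,"ax": 0,"ay": 0,"az": 0},
  {"claw": -1,"dx": 0,"dy": 0.005,"dz": 0.147,"ax": 0,"ay": 0,"az": 0},
  {"claw": -1,"dx": 0,"dy": 0.005,"dz": 0.147,"ax": 0,"ay": 0,"az": 0},
])

```text
t: 2.53
position: [0.494, 0.0088, 0.0348]
eef_rot: [0.0, 0.041, 0.999, -0.0]
force: [0.5, -0.1, 1.5]
finger_gap: -0.0
```

```bash
sed -i 's/^PO=.*/PO=np.array([0.5503,0.0660]); PY=-0.080/' h.py
python3 - <<'E'
from h import *
YA=PY+np.pi/2
go(p2w(-.052,-.065,.18),YA)
im,C=snap('wrist','w3');np.savez('pics/w3c.npz',*C)
E
```

```text
d [ 0.0003 -0.0036 -0.1452] a [-0.0007  0.0009 -0.0017] t 2.53 tcp [0.494  0.0088 0.0348] press [-51.5 -61.5  34.8] F [ 0.5 -0.1  1.5] gap -0.0 J [-0.12  0.66 -0.03  2.27  0.08  0.21  1.28]
```

View pics/w3.png

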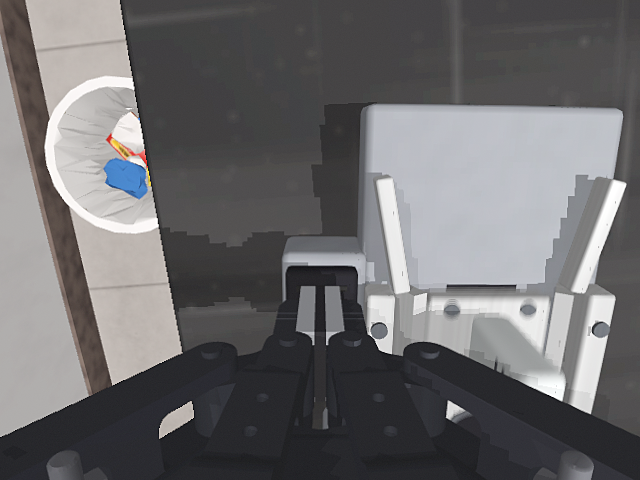

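Call:
carry_out([
  {"claw": -1,"dx": 0,"dy": -0.003,"dz": 0.002,"ax": 0,"ay": 0,"az": 0},
  {"claw": -1,"dx": 0,"dy": -0.003,"dz": 0.004,"ax": 0,"ay": 0,"az": 0},
  {"claw": -1,"dx": 0,"dy": -0.003,"dz": 0.004,"ax": 0,"ay": 0,"az": 0},
  {"claw": -1,"dx": 0,"dy": -0.003,"dz": 0.004,"ax": 0,"ay": 0,"az": 0},
])

```text
t: 2.92
position: [0.4943, 0.0051, 0.0316]
eef_rot: [0.001, 0.041, 0.999, -0.001]
force: [-0.4, -1.0, 15.6]
finger_gap: -0.004
```

Run:
```python
from h import *
YA=PY+np.pi/2
go(p2w(-.052,-.065,.18),YA)
im,C=snap('wrist','w4');np.savez('pics/w4c.npz',*C)
a=im[240:440,300:640]; cv2.imwrite('pics/w4z.png',cv2.resize(a,None,fx=2.2,fy=2.2,interpolation=cv2.INTER_CUBIC)[...,::-1])
```

```text
d [ 0.0007 -0.     -0.1484] a [-0.001   0.0024 -0.0028] t 2.92 tcp [0.4943 0.0051 0.0316] press [-51.  -65.1  31.6] F [-0.4 -1.  15.6] gap -0.004 J [-0.11  0.67 -0.02  2.27  0.08  0.2   1.28]
```

View pics/w4z.png

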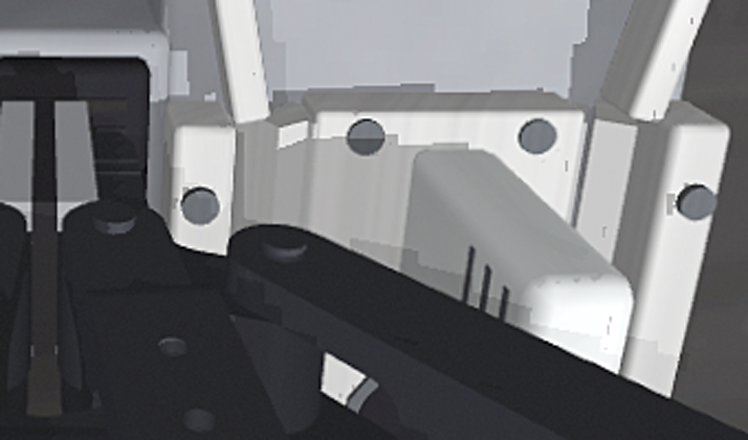

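Call:
carry_out([
  {"claw": -1,"dx": 0,"dy": 0,"dz": -0.03,"ax": 0,"ay": 0,"az": 0},
  {"claw": -1,"dx": 0,"dy": 0,"dz": -0.07,"ax": 0,"ay": 0,"az": 0},
  {"claw": -0.2,"dx": 0.01,"dy": 0.02,"dz": -0.11,"ax": 0,"ay": 0,"az": 0},
  {"claw": -0.2,"dx": 0.02,"dy": 0.05,"dz": -0.12,"ax": 0,"ay": 0,"az": 0},
  {"claw": -0.2,"dx": 0.02,"dy": 0.065,"dz": -0.12,"ax": 0,"ay": 0,"az": 0},
  {"claw": -0.2,"dx": 0.02,"dy": 0.065,"dz": -0.12,"ax": 0,"ay": 0,"az": 0},
  {"claw": -0.2,"dx": 0.02,"dy": 0.065,"dz": -0.12,"ax": 0,"ay": 0,"az": 0},
])

```text
t: 3.55
position: [0.4794, 0.072, 0.1516]
eef_rot: [0.001, 0.041, 0.999, -0.001]
force: [0.3, 0.4, -0.5]
finger_gap: 0.4
```

Run:
```python
from h import *
YA=PY+np.pi/2
go(p2w(-.042,0,.05),YA)
im,C=snap('wrist','w5');np.savez('pics/w5c.npz',*C)
snap('top','t5')
```

```text
d [-0.0289 -0.0002  0.1017] a [-0.001   0.0028 -0.0014] t 3.55 tcp [0.4794 0.072  0.1516] press [-71.1   0.3 151.6] F [ 0.3  0.4 -0.5] gap 0.4 J [-0.24  0.44 -0.04  2.22  0.04  0.49  1.18]
```

View pics/w5.png

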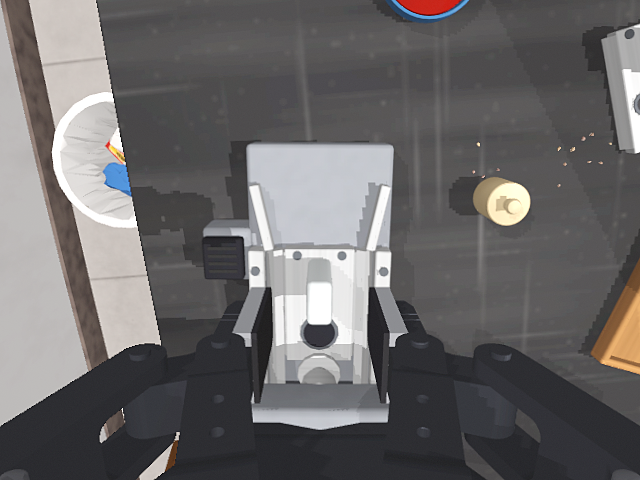

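Run:
```python
from h import *
C=tuple(np.load('pics/w5c.npz').values())
im=cv2.imread('pics/w5.png'); cv2.imwrite('pics/w5z.png',cv2.resize(im[130:370,230:410],(450,600),interpolation=cv2.INTER_CUBIC))
f=lambda l,uv,z: print(l,np.round(onz('wrist',uv,z,C)*1000,1),'press',np.round(w2p(onz('wrist',uv,z,C))*1000,1))
for p in [(307,282),(332,282),(332,324),(307,324)]: f('tab',p,.077)
f('tail',(277,250),.035); f('tail',(360,250),.035)
f('bedR',(247,145),.025); f('bedL',(393,145),.025)
f('gibR',(248,252),.04); f('gibL',(390,251),.04)
f('weight',(510,204),.036)
# top view check
im=cv2.imread('pics/t5.png'); cv2.imwrite('pics/t5z.png',cv2.resize(im[175:300,325:450],(600,600),interpolation=cv2.INTER_CUBIC))
```

```text
tab [498.1  63.7  77. ] press [-51.8  -6.4  77. ]
tab [499.2  77.2  77. ] press [-51.8   7.   77. ]
tab [524.   75.3  77. ] press [-26.9   7.2  77. ]
tab [522.9  61.5  77. ] press [-26.9  -6.7  77. ]
tail [491.3  44.1  35. ] press [-57.  -26.5  35. ]
tail [495.6  96.2  35. ] press [-57.   25.7  35. ]
bedR [425.7  31.6  25. ] press [-121.4  -44.3   25. ]
bedL [433. 121.  25.] press [-121.3   45.4   25. ]
gibR [489.7  26.7  40. ] press [-57.3 -44.   40. ]
gibL [496.1 114.3  40. ] press [-57.8  43.8  40. ]
weight [473.3 189.9  36. ] press [-86.7 117.3  36. ]
```

View pics/w5z.png

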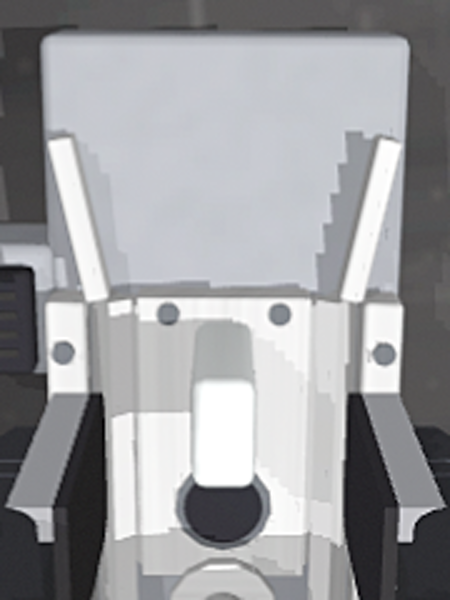

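Call:
carry_out([
  {"claw": -0.2,"dx": -0.031,"dy": 0,"dz": 0.04,"ax": 0,"ay": 0,"az": 0},
  {"claw": -0.2,"dx": -0.031,"dy": 0,"dz": 0.075,"ax": 0,"ay": 0,"az": 0},
  {"claw": -0.2,"dx": -0.031,"dy": 0,"dz": 0.1,"ax": 0,"ay": 0,"az": 0},
  {"claw": -0.2,"dx": -0.031,"dy": 0,"dz": 0.104,"ax": 0,"ay": 0,"az": 0},
  {"claw": -0.2,"dx": -0.031,"dy": 0,"dz": 0.104,"ax": 0,"ay": 0,"az": 0},
  {"claw": -0.2,"dx": -0.031,"dy": 0,"dz": 0.104,"ax": 0,"ay": 0,"az": 0},
])

```text
t: 4.15
position: [0.5098, 0.0669, 0.0473]
eef_rot: [0.0, 0.042, 0.999, -0.001]
force: [0.4, 0.8, -0.2]
finger_gap: 0.403
```

Run:
```python
from h import *
YA=PY+np.pi/2
go(p2w(-.040,0,.048),YA)
snap('scene','s6')
```

```text
d [-0.0004  0.0023 -0.0007] a [-0.0026  0.0002 -0.0048] t 4.15 tcp [0.5098 0.0669 0.0473] press [-40.4  -2.3  47.3] F [ 0.4  0.8 -0.2] gap 0.403 J [-0.23  0.65 -0.03  2.22  0.06  0.28  1.18]
```

Call:
carry_out([
  {"claw": -0.2,"dx": 0,"dy": 0.002,"dz": 0,"ax": 0,"ay": 0,"az": 0},
  {"claw": -1,"dx": 0,"dy": 0.002,"dz": 0,"ax": 0,"ay": 0,"az": 0},
  {"claw": -1,"dx": 0,"dy": 0.002,"dz": 0,"ax": 0,"ay": 0,"az": 0},
  {"claw": -1,"dx": 0,"dy": 0.002,"dz": 0,"ax": 0,"ay": 0,"az": 0},
  {"claw": -1,"dx": 0,"dy": 0.002,"dz": 0,"ax": 0,"ay": 0,"az": 0},
  {"claw": -1,"dx": 0,"dy": 0.002,"dz": 0,"ax": 0,"ay": 0,"az": 0},
])

```text
t: 4.7
position: [0.511, 0.0695, 0.0492]
eef_rot: [0.002, 0.042, 0.999, -0.001]
force: [-1.7, -0.1, 9.1]
finger_gap: 0.156
```

Run:
```python
from h import *
YA=PY+np.pi/2
go(p2w(-.124,0,.048),YA); print(ctrl.get_state()['ft_torque'])
```

```text
d [ 0.0845 -0.0007  0.0008] a [-0.0013  0.0038 -0.0043] t 4.7 tcp [0.511  0.0695 0.0492] press [-39.5   0.4  49.2] F [-1.7 -0.1  9.1] gap 0.156 J [-0.23  0.64 -0.03  2.21  0.06  0.28  1.18]
[ 0.16593783 -0.0874683   0.03265174]
```

Call:
carry_out([
  {"claw": -1,"dx": 0,"dy": 0,"dz": -0.001,"ax": 0,"ay": 0,"az": 0},
  {"claw": -1,"dx": 0.01,"dy": 0,"dz": -0.001,"ax": 0,"ay": 0,"az": 0},
  {"claw": -1,"dx": 0.022,"dy": 0,"dz": -0.001,"ax": 0,"ay": 0,"az": 0},
  {"claw": -1,"dx": 0.035,"dy": 0,"dz": -0.001,"ax": 0,"ay": 0,"az": 0},
  {"claw": -1,"dx": 0.05,"dy": 0,"dz": -0.001,"ax": 0,"ay": 0,"az": 0},
  {"claw": -1,"dx": 0.062,"dy": 0,"dz": -0.001,"ax": 0,"ay": 0,"az": 0},
  {"claw": -1,"dx": 0.072,"dy": 0,"dz": -0.001,"ax": 0,"ay": 0,"az": 0},
  {"claw": -1,"dx": 0.08,"dy": 0,"dz": -0.001,"ax": 0,"ay": 0,"az": 0},
  {"claw": -1,"dx": 0.086,"dy": 0,"dz": -0.001,"ax": 0,"ay": 0,"az": 0},
  {"claw": -1,"dx": 0.086,"dy": 0,"dz": -0.001,"ax": 0,"ay": 0,"az": 0},
])

```text
t: 5.53
position: [0.424, 0.0767, 0.0499]
eef_rot: [0.001, 0.042, 0.999, -0.001]
force: [0.6, 0.0, -2.0]
finger_gap: 0.149
```

Run:
```python
from h import *
YA=PY+np.pi/2
go(p2w(-.126,0,.048),YA); print(ctrl.get_state()['ft_torque'])
im,C=snap('top','t7'); cv2.imwrite('pics/t7z.png',cv2.resize(im[175:330,315:450],(520,600),interpolation=cv2.INTER_CUBIC)[...,::-1])
im,C=snap('wrist','w7');np.savez('pics/w7c.npz',*C)
```

```text
d [-0.0007 -0.0006  0.0019] a [-0.0018  0.0025 -0.0037] t 5.53 tcp [0.424  0.0767 0.0499] press [-126.7    0.6   49.9] F [ 0.6  0.  -2. ] gap 0.149 J [-0.31  0.61 -0.01  2.4   0.05  0.13  1.12]
[-0.00403713  0.121268   -0.04678153]
```

View pics/t7z.png

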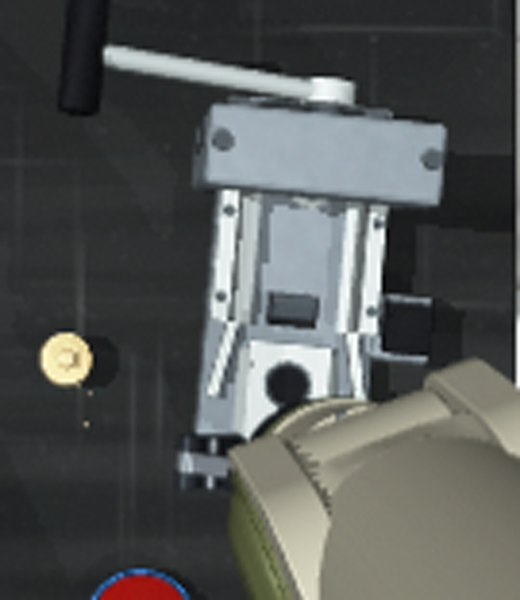

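View pics/w7.png

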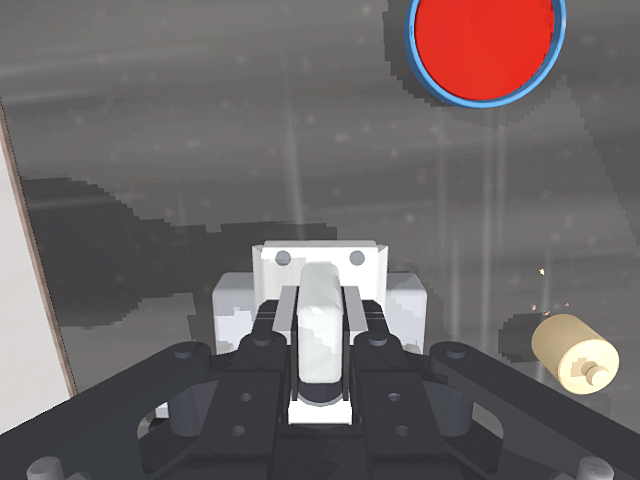

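Run:
```python
from h import *
go([.5355,.3586,.031],1.192)
```

```text
d [-0.0855  0.29    0.0189] a [-0.0005  0.0045  0.2946] t 5.63 tcp [0.4258 0.0769 0.0499] press [-125.     0.9   49.9] F [-0.3  0.5 -3. ] gap 0.154 J [-0.31  0.61 -0.01  2.4   0.05  0.13  1.12]
```

Call:
carry_out([
  {"claw": -1,"dx": 0,"dy": 0,"dz": -0.02,"ax": 0,"ay": 0,"az": 0},
  {"claw": -1,"dx": 0,"dy": 0,"dz": -0.05,"ax": 0,"ay": 0,"az": 0},
  {"claw": -1,"dx": 0,"dy": 0.01,"dz": -0.08,"ax": 0,"ay": 0,"az": 0},
  {"claw": -1,"dx": -0.01,"dy": 0.04,"dz": -0.08,"ax": 0,"ay": 0,"az": 0.03},
  {"claw": -1,"dx": -0.02,"dy": 0.075,"dz": -0.08,"ax": 0,"ay": 0,"az": 0.07},
  {"claw": -1,"dx": -0.03,"dy": 0.11,"dz": -0.08,"ax": 0,"ay": 0,"az": 0.11},
  {"claw": -1,"dx": -0.04,"dy": 0.145,"dz": -0.08,"ax": 0,"ay": 0,"az": 0.15},
  {"claw": -1,"dx": -0.05,"dy": 0.18,"dz": -0.08,"ax": 0,"ay": 0,"az": 0.19},
  {"claw": -1,"dx": -0.06,"dy": 0.215,"dz": -0.08,"ax": 0,"ay": 0,"az": 0.23},
  {"claw": -1,"dx": -0.07,"dy": 0.25,"dz": -0.08,"ax": 0,"ay": 0,"az": 0.26},
  {"claw": -1,"dx": -0.08,"dy": 0.275,"dz": -0.08,"ax": 0,"ay": 0,"az": 0.29},
  {"claw": -1,"dx": -0.0855,"dy": 0.29,"dz": -0.08,"ax": 0,"ay": 0,"az": 0.295},
])

```text
t: 6.63
position: [0.5362, 0.3631, 0.1297]
eef_rot: [0.003, 0.188, 0.982, 0.001]
force: [0.0, 0.3, -1.6]
finger_gap: 0.157
```

Run:
```python
from h import *
go([.5355,.3586,.031],1.192)
im,C=snap('top','t8'); cv2.imwrite('pics/t8z.png',cv2.resize(im[170:330,215:345],(520,640),interpolation=cv2.INTER_CUBIC)[...,::-1][:600])
```

```text
d [-0.0006 -0.0047  0.0987] a [0.0025 0.0048 0.0007] t 6.63 tcp [0.5362 0.3631 0.1297] press [-37.8 295.  129.7] F [ 0.   0.3 -1.6] gap 0.157 J [-0.76  0.63  0.11  1.88 -0.1   0.64  0.61]
```

View pics/t8z.png

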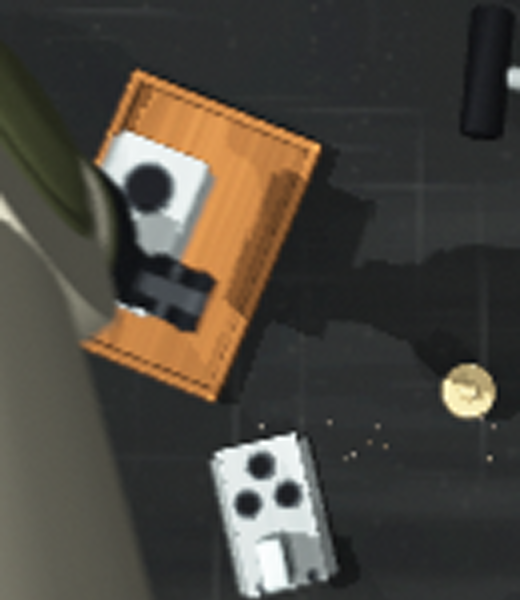

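Call:
carry_out([
  {"claw": -1,"dx": 0,"dy": -0.0045,"dz": 0.03,"ax": 0,"ay": 0,"az": 0},
  {"claw": -1,"dx": 0,"dy": -0.0045,"dz": 0.065,"ax": 0,"ay": 0,"az": 0},
  {"claw": -1,"dx": 0,"dy": -0.0045,"dz": 0.09,"ax": 0,"ay": 0,"az": 0},
  {"claw": -1,"dx": 0,"dy": -0.0045,"dz": 0.096,"ax": 0,"ay": 0,"az": 0},
  {"claw": -1,"dx": 0,"dy": -0.0045,"dz": 0.098,"ax": 0,"ay": 0,"az": 0},
  {"claw": -1,"dx": 0,"dy": -0.0045,"dz": 0.099,"ax": 0,"ay": 0,"az": 0},
  {"claw": -1,"dx": 0,"dy": -0.0045,"dz": 0.099,"ax": 0,"ay": 0,"az": 0},
])

```text
t: 7.27
position: [0.5366, 0.3613, 0.0314]
eef_rot: [0.003, 0.187, 0.982, 0.002]
force: [0.1, -1.0, -2.4]
finger_gap: 0.152
```

Run:
```python
from h import *
go([.5355,.3586,.031],1.192); print(ctrl.get_state()['ft_torque'])
```

```text
d [ 0.     -0.0029  0.0004] a [0.0051 0.0059 0.0023] t 7.27 tcp [0.5366 0.3613 0.0314] press [-37.2 293.2  31.4] F [ 0.1 -1.  -2.4] gap 0.152 J [-0.73  0.76  0.08  1.92 -0.12  0.45  0.63]
[0.00706597 0.05152837 0.01655013]
```

Call:
carry_out([
  {"claw": -1,"dx": 0,"dy": 0,"dz": 0.001,"ax": 0,"ay": 0,"az": 0},
  {"claw": -1,"dx": 0,"dy": 0,"dz": 0.0015,"ax": 0,"ay": 0,"az": 0},
  {"claw": -1,"dx": 0,"dy": 0,"dz": 0.0015,"ax": 0,"ay": 0,"az": 0},
])

```text
t: 7.52
position: [0.537, 0.3615, 0.0305]
eef_rot: [0.004, 0.187, 0.982, 0.002]
force: [0.1, -0.9, -3.0]
finger_gap: 0.153
```

Call:
carry_out([
  {"claw": -1,"dx": 0,"dy": 0,"dz": 0.001,"ax": 0,"ay": 0,"az": 0},
  {"claw": -1,"dx": 0,"dy": 0,"dz": 0.0015,"ax": 0,"ay": 0,"az": 0},
  {"claw": -1,"dx": 0,"dy": 0,"dz": 0.002,"ax": 0,"ay": 0,"az": 0},
  {"claw": -1,"dx": 0,"dy": 0,"dz": 0.002,"ax": 0,"ay": 0,"az": 0},
])

```text
t: 7.85
position: [0.5372, 0.3618, 0.0297]
eef_rot: [0.004, 0.187, 0.982, 0.003]
force: [-2.5, -0.9, 9.1]
finger_gap: 0.154
```

Call:
carry_out([
  {"claw": -1,"dx": 0,"dy": 0,"dz": -0.0005,"ax": 0,"ay": 0,"az": 0},
  {"claw": -0.2,"dx": 0,"dy": 0,"dz": -0.0005,"ax": 0,"ay": 0,"az": 0},
  {"claw": -0.2,"dx": 0,"dy": 0,"dz": -0.0005,"ax": 0,"ay": 0,"az": 0},
  {"claw": -0.2,"dx": 0,"dy": 0,"dz": -0.0005,"ax": 0,"ay": 0,"az": 0},
  {"claw": -0.2,"dx": 0,"dy": 0,"dz": -0.02,"ax": 0,"ay": 0,"az": 0},
  {"claw": -0.2,"dx": 0,"dy": 0,"dz": -0.055,"ax": 0,"ay": 0,"az": 0},
  {"claw": -0.2,"dx": 0,"dy": 0,"dz": -0.09,"ax": 0,"ay": 0,"az": 0},
  {"claw": -0.2,"dx": 0,"dy": 0,"dz": -0.11,"ax": 0,"ay": 0,"az": 0},
])

```text
t: 8.52
position: [0.5371, 0.3618, 0.1427]
eef_rot: [0.005, 0.187, 0.982, 0.004]
force: [0.3, 1.3, 0.2]
finger_gap: 0.4
```

Run:
```python
from h import *
go([.388,.290,.16],1.845)
im,C=snap('wrist','w9');np.savez('pics/w9c.npz',*C)
```

```text
d [ 0.1121 -0.1215 -0.0193] a [ 0.0064  0.0111 -0.651 ] t 8.52 tcp [0.5371 0.3618 0.1427] press [-36.8 293.8 142.7] F [0.3 1.3 0.2] gap 0.4 J [-0.76  0.61  0.11  1.88 -0.1   0.65  0.61]
```

View pics/w9.png

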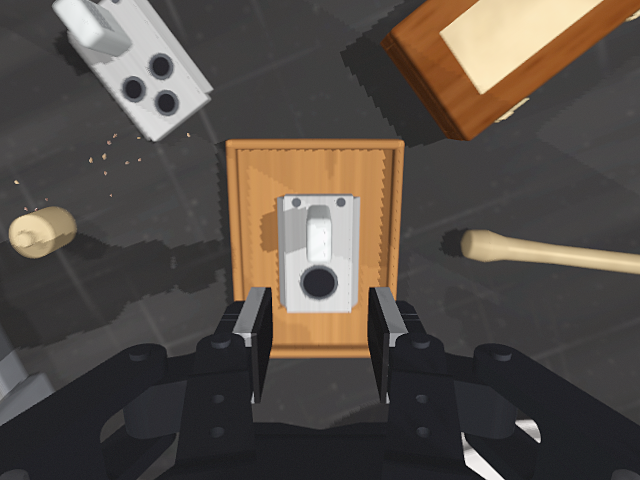

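Single plate (px 318,255) lies flat and square inside the tray. Now on to the three-die plate.

Run:
```python
from h import *
go([.362,.283,.15],1.845)
```

```text
d [ 0.1346 -0.1389 -0.0075] a [ 0.0094  0.0144 -0.6512] t 8.57 tcp [0.5384 0.3627 0.1458] press [-35.6 294.8 145.8] F [1.5 0.6 2. ] gap 0.4 J [-0.76  0.6   0.11  1.87 -0.1   0.66  0.61]
```

Call:
carry_out([
  {"claw": -0.2,"dx": 0.03,"dy": -0.03,"dz": -0.0075,"ax": 0.002,"ay": 0.003,"az": -0.11},
  {"claw": -0.2,"dx": 0.055,"dy": -0.055,"dz": -0.0075,"ax": 0.003,"ay": 0.004,"az": -0.22},
  {"claw": -0.2,"dx": 0.08,"dy": -0.08,"dz": -0.0075,"ax": 0.004,"ay": 0.006,"az": -0.33},
  {"claw": -0.2,"dx": 0.105,"dy": -0.11,"dz": -0.0075,"ax": 0.005,"ay": 0.008,"az": -0.44},
  {"claw": -0.2,"dx": 0.125,"dy": -0.13,"dz": -0.0075,"ax": 0.006,"ay": 0.01,"az": -0.55},
  {"claw": -0.2,"dx": 0.1346,"dy": -0.1389,"dz": -0.0075,"ax": 0.007,"ay": 0.011,"az": -0.65},
  {"claw": -0.2,"dx": 0.1346,"dy": -0.1389,"dz": -0.0075,"ax": 0.007,"ay": 0.011,"az": -0.65},
  {"claw": -0.2,"dx": 0.1346,"dy": -0.1389,"dz": -0.0075,"ax": 0.007,"ay": 0.011,"az": -0.65},
])

```text
t: 9.23
position: [0.3622, 0.2832, 0.1502]
eef_rot: [0.002, -0.135, 0.991, 0.001]
force: [0.6, 0.9, 0.0]
finger_gap: 0.397
```

Run:
```python
from h import *
go([.362,.283,.15],1.845)
im,C=snap('wrist','w10');np.savez('pics/w10c.npz',*C)
```

```text
d [ 0.0002 -0.0001  0.0002] a [ 0.0017  0.0044 -0.003 ] t 9.23 tcp [0.3622 0.2832 0.1502] press [-204.8  201.5  150.2] F [0.6 0.9 0. ] gap 0.397 J [-0.73  0.42 -0.07  2.27  0.07  0.45  0.98]
```

View pics/w10.png

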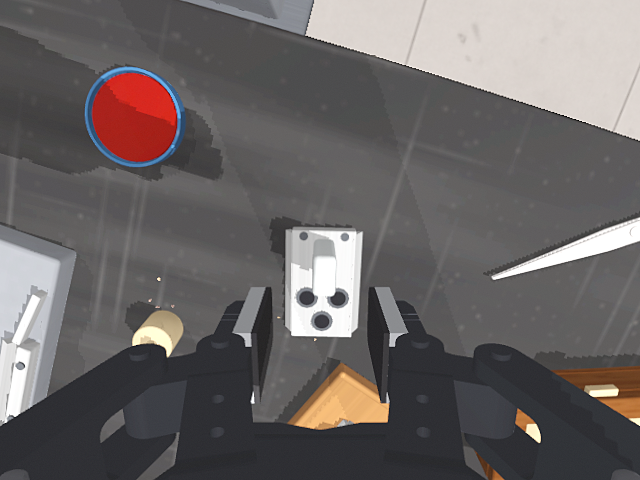

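Run:
```python
from h import *
im=cv2.imread('pics/w10.png'); cv2.imwrite('pics/w10z.png',cv2.resize(im[210:360,260:390],(520,600),interpolation=cv2.INTER_CUBIC))
```

```text
(no output)
```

View pics/w10z.png

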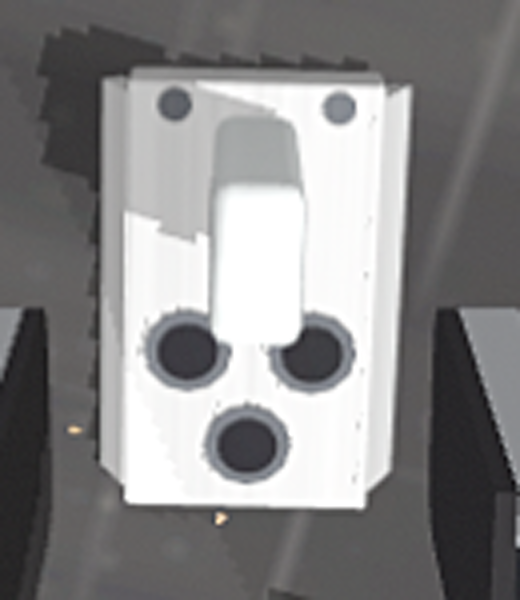

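Run:
```python
from h import *
C=tuple(np.load('pics/w10c.npz').values())
g=lambda u,v,z: onz('wrist',(260+(u+.5)/4-.5,210+(v+.5)/4-.5),z,C)
t=[g(*p,.052) for p in [(217,187),(304,187),(304,343),(216,343)]]
print(np.round(t,4),np.mean(t,0)); ax=(t[2]+t[3]-t[0]-t[1])[:2]; print('tab yaw',np.arctan2(ax[1],ax[0]),np.linalg.norm(ax)/2)
s=[g(175,104,.01),g(340,107,.01)]; d=s[0]-s[1]; print('screws',np.round(s,4),'yaw',np.arctan2(d[1],d[0])+np.pi/2)
e=[g(127,505,.01),g(366,508,.01)]; d=e[0]-e[1]; print('die end',np.round(e,4),'yaw',np.arctan2(d[1],d[0])+np.pi/2,np.linalg.norm(d))
f=[g(102,76,0),g(412,88,0),g(392,475,0),g(100,465,0)]; print(np.round(f,4))
m1=np.mean(s,0); m2=np.mean(e,0); d=(m2-m1); print('axis yaw',np.arctan2(d[1],d[0]))
```

```text
[[0.3752 0.2832 0.052 ]
 [0.3718 0.2955 0.052 ]
 [0.3955 0.3024 0.052 ]
 [0.3991 0.2896 0.052 ]] [0.38541537 0.29266768 0.052     ]
tab yaw 0.27135564959781017 0.02468254275043526
screws [[0.3761 0.2755 0.01  ]
 [0.3691 0.3027 0.01  ]] yaw 0.25205494256138894
die end [[0.4516 0.2866 0.01  ]
 [0.4405 0.3287 0.01  ]] yaw 0.25650360303290753 0.043562738134460474
[[0.3773 0.2622 0.    ]
 [0.3649 0.3153 0.    ]
 [0.4376 0.3337 0.    ]
 [0.4503 0.2804 0.    ]]
axis yaw 0.24754331698936435
```

Run:
```python
from h import *
go([.3854,.2927,.026],1.824)
```

```text
d [-0.0233  0.0025  0.1243] a [0.002  0.0051 0.0169] t 9.28 tcp [0.3631 0.2837 0.1502] press [-204.   202.   150.2] F [0.7 0.  0.5] gap 0.399 J [-0.73  0.42 -0.07  2.27  0.07  0.45  0.98]
```

Call:
carry_out([
  {"claw": -0.2,"dx": -0.0233,"dy": 0.0025,"dz": 0.04,"ax": 0.002,"ay": 0.005,"az": 0.017},
  {"claw": -0.2,"dx": -0.0233,"dy": 0.0025,"dz": 0.08,"ax": 0.002,"ay": 0.005,"az": 0.017},
  {"claw": -0.2,"dx": -0.0233,"dy": 0.0025,"dz": 0.11,"ax": 0.002,"ay": 0.005,"az": 0.017},
  {"claw": -0.2,"dx": -0.0233,"dy": 0.0025,"dz": 0.1235,"ax": 0.002,"ay": 0.005,"az": 0.017},
  {"claw": -0.2,"dx": -0.0233,"dy": 0.0025,"dz": 0.1235,"ax": 0.002,"ay": 0.005,"az": 0.017},
  {"claw": -0.2,"dx": -0.0233,"dy": 0.0025,"dz": 0.1235,"ax": 0.002,"ay": 0.005,"az": 0.017},
])

```text
t: 9.78
position: [0.3859, 0.2928, 0.0259]
eef_rot: [-0.0, -0.125, 0.992, -0.001]
force: [-1.1, -0.3, 0.1]
finger_gap: 0.399
```

Run:
```python
from h import *
go([.3854,.2927,.026],1.824)
im,C=snap('scene','s11');np.savez('pics/w11c.npz',*C)
cv2.imwrite('pics/s11z.png',cv2.resize(im[230:400,200:370],(600,600))[...,::-1])
```

```text
d [ 0.0005  0.0001 -0.0001] a [-0.0012 -0.0011 -0.0019] t 9.78 tcp [0.3859 0.2928 0.0259] press [-182.   212.9   25.9] F [-1.1 -0.3  0.1] gap 0.399 J [-0.75  0.68 -0.03  2.29  0.1   0.18  0.95]
```

View pics/s11z.png

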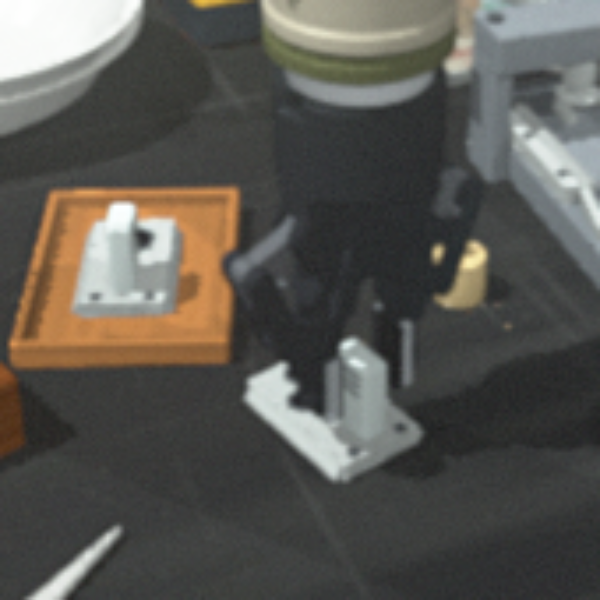

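The scene view shows both fingers astride the tab, px (362,390) in the enlargement, with the single plate flat in the tray at (130,265). Closing.

Call:
carry_out([
  {"claw": -1,"dx": 0,"dy": 0,"dz": 0,"ax": 0,"ay": 0,"az": 0},
  {"claw": -1,"dx": 0,"dy": 0,"dz": 0,"ax": 0,"ay": 0,"az": 0},
  {"claw": -1,"dx": 0,"dy": 0,"dz": 0,"ax": 0,"ay": 0,"az": 0},
  {"claw": -1,"dx": 0,"dy": 0,"dz": 0,"ax": 0,"ay": 0,"az": 0},
  {"claw": -1,"dx": 0,"dy": 0,"dz": 0,"ax": 0,"ay": 0,"az": 0},
  {"claw": -1,"dx": 0,"dy": 0,"dz": -0.03,"ax": 0,"ay": 0,"az": 0},
  {"claw": -1,"dx": 0,"dy": 0,"dz": -0.07,"ax": 0,"ay": 0,"az": 0},
  {"claw": -1,"dx": 0,"dy": 0,"dz": -0.08,"ax": 0,"ay": 0,"az": 0},
  {"claw": -1,"dx": 0,"dy": 0,"dz": -0.08,"ax": 0,"ay": 0,"az": 0},
])

```text
t: 10.58
position: [0.3873, 0.2939, 0.11]
eef_rot: [0.003, -0.125, 0.992, 0.002]
force: [0.3, 0.3, -3.3]
finger_gap: 0.149
```

Run:
```python
from h import *
YA=PY+np.pi/2
go(p2w(-.124,0,.106),YA); print(ctrl.get_state()['ft_torque'])
im,C=snap('scene','s12');np.savez('pics/w12c.npz',*C)
cv2.imwrite('pics/s12z.png',cv2.resize(im[200:400,230:430],(600,600))[...,::-1])
```

```text
d [ 0.016  -0.2209  0.0034] a [0.0033 0.005  0.3311] t 10.58 tcp [0.3873 0.2939 0.11  ] press [-180.7  214.1  110. ] F [ 0.3  0.3 -3.3] gap 0.149 J [-0.72  0.51 -0.06  2.25  0.08  0.38  0.97]
[-0.01793092  0.04430092 -0.06791929]
```

View pics/s12z.png

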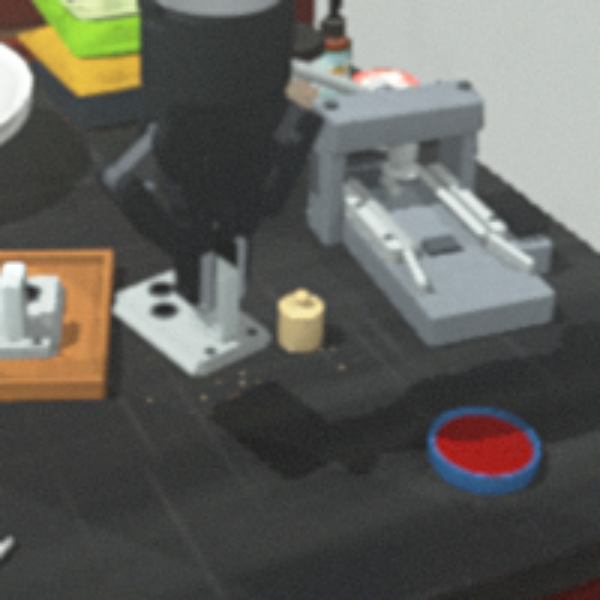

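Call:
carry_out([
  {"claw": -1,"dx": 0.001,"dy": -0.02,"dz": 0.003,"ax": 0,"ay": 0,"az": 0.03},
  {"claw": -1,"dx": 0.003,"dy": -0.05,"dz": 0.003,"ax": 0,"ay": 0,"az": 0.08},
  {"claw": -1,"dx": 0.006,"dy": -0.08,"dz": 0.003,"ax": 0.001,"ay": 0.002,"az": 0.13},
  {"claw": -1,"dx": 0.008,"dy": -0.11,"dz": 0.003,"ax": 0.001,"ay": 0.002,"az": 0.18},
  {"claw": -1,"dx": 0.01,"dy": -0.14,"dz": 0.003,"ax": 0.002,"ay": 0.003,"az": 0.23},
  {"claw": -1,"dx": 0.012,"dy": -0.17,"dz": 0.003,"ax": 0.002,"ay": 0.003,"az": 0.27},
  {"claw": -1,"dx": 0.014,"dy": -0.195,"dz": 0.003,"ax": 0.003,"ay": 0.004,"az": 0.31},
  {"claw": -1,"dx": 0.016,"dy": -0.213,"dz": 0.003,"ax": 0.003,"ay": 0.005,"az": 0.331},
  {"claw": -1,"dx": 0.016,"dy": -0.2209,"dz": 0.003,"ax": 0.003,"ay": 0.005,"az": 0.331},
  {"claw": -1,"dx": 0.016,"dy": -0.2209,"dz": 0.003,"ax": 0.003,"ay": 0.005,"az": 0.331},
  {"claw": -1,"dx": 0.016,"dy": -0.2209,"dz": 0.003,"ax": 0.003,"ay": 0.005,"az": 0.331},
])

```text
t: 11.55
position: [0.426, 0.076, 0.1044]
eef_rot: [-0.001, 0.04, 0.999, -0.0]
force: [-0.1, 0.4, -2.1]
finger_gap: 0.15
```

Run:
```python
from h import *
YA=PY+np.pi/2
go(p2w(-.124,0,.052),YA); print(ctrl.get_state()['ft_torque'])
im,C=snap('wrist','w13');np.savez('pics/w13c.npz',*C)
im,C=snap('top','t13'); cv2.imwrite('pics/t13z.png',cv2.resize(im[175:330,315:450],(520,600),interpolation=cv2.INTER_CUBIC)[...,::-1])
```

```text
d [-0.0008  0.0001  0.0524] a [-0.0011 -0.0023  0.0006] t 11.55 tcp [0.426  0.076  0.1044] press [-124.7   -0.   104.4] F [-0.1  0.4 -2.1] gap 0.15 J [-0.28  0.49 -0.04  2.36  0.06  0.29  1.12]
[ 0.03792069  0.00945579 -0.00846017]
```

View pics/w13.png

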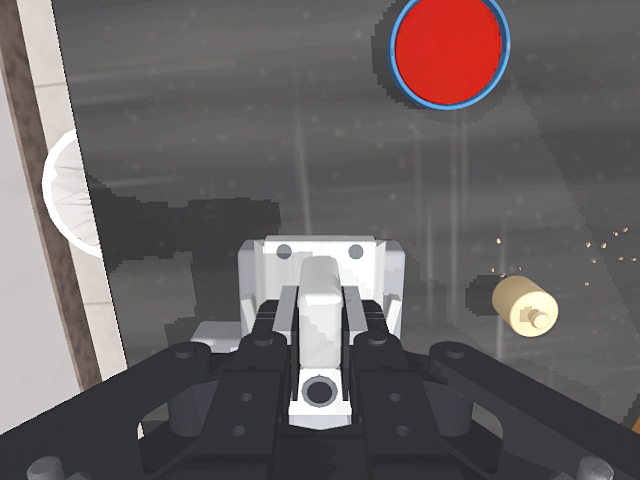

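View pics/t13z.png

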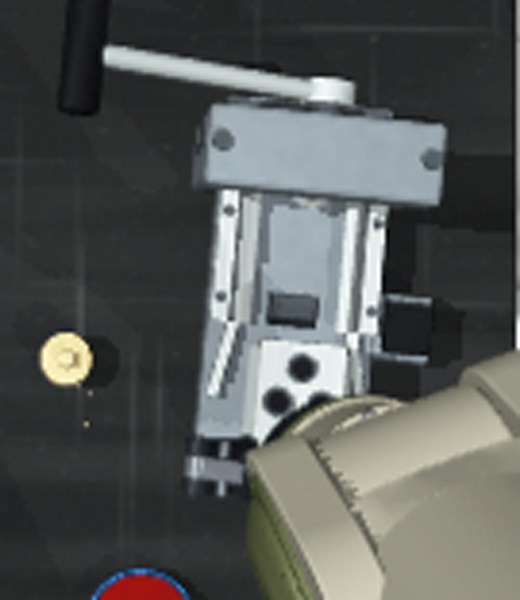

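Call:
carry_out([
  {"claw": -1,"dx": -0.0005,"dy": 0,"dz": 0.02,"ax": 0,"ay": 0,"az": 0},
  {"claw": -1,"dx": -0.0005,"dy": 0,"dz": 0.038,"ax": 0,"ay": 0,"az": 0},
  {"claw": -1,"dx": -0.0005,"dy": 0,"dz": 0.046,"ax": 0,"ay": 0,"az": 0},
  {"claw": -1,"dx": -0.0005,"dy": 0,"dz": 0.05,"ax": 0,"ay": 0,"az": 0},
  {"claw": -1,"dx": -0.0005,"dy": 0,"dz": 0.051,"ax": 0,"ay": 0,"az": 0},
  {"claw": -1,"dx": -0.0005,"dy": 0,"dz": 0.052,"ax": 0,"ay": 0,"az": 0},
  {"claw": -1,"dx": -0.0005,"dy": 0,"dz": 0.052,"ax": 0,"ay": 0,"az": 0},
])

```text
t: 12.23
position: [0.4266, 0.0772, 0.0534]
eef_rot: [-0.0, 0.038, 0.999, -0.0]
force: [-1.2, 0.2, -1.1]
finger_gap: 0.151
```

Run:
```python
from h import *
YA=PY+np.pi/2
go(p2w(-.124,0,.052),YA); print(ctrl.get_state()['ft_torque'])
```

```text
d [-0.0002 -0.0013  0.0014] a [-0.0002 -0.0009  0.0032] t 12.23 tcp [0.4266 0.0772 0.0534] press [-124.2    1.3   53.4] F [-1.2  0.2 -1.1] gap 0.151 J [-0.3   0.6  -0.02  2.39  0.07  0.15  1.11]
[0.06937989 0.0376799  0.02480685]
```

Call:
carry_out([
  {"claw": -1,"dx": 0,"dy": -0.001,"dz": 0.001,"ax": 0,"ay": 0,"az": 0.002},
  {"claw": -1,"dx": 0,"dy": -0.001,"dz": 0.0015,"ax": 0,"ay": 0,"az": 0.002},
  {"claw": -1,"dx": 0,"dy": -0.001,"dz": 0.0015,"ax": 0,"ay": 0,"az": 0.002},
])

```text
t: 12.48
position: [0.427, 0.0766, 0.0531]
eef_rot: [0.001, 0.039, 0.999, 0.0]
force: [-1.9, 1.4, 15.9]
finger_gap: 0.15
```

Call:
carry_out([
  {"claw": -1,"dx": 0,"dy": 0,"dz": -0.001,"ax": 0,"ay": 0,"az": 0},
  {"claw": -1,"dx": -0.005,"dy": 0,"dz": -0.001,"ax": 0,"ay": 0,"az": 0},
  {"claw": -1,"dx": -0.01,"dy": 0,"dz": -0.001,"ax": 0,"ay": 0,"az": 0},
  {"claw": -1,"dx": -0.015,"dy": 0,"dz": -0.001,"ax": 0,"ay": 0,"az": 0},
  {"claw": -1,"dx": -0.02,"dy": 0,"dz": -0.001,"ax": 0,"ay": 0,"az": 0},
  {"claw": -1,"dx": -0.025,"dy": 0,"dz": -0.001,"ax": 0,"ay": 0,"az": 0},
  {"claw": -1,"dx": -0.025,"dy": 0,"dz": -0.001,"ax": 0,"ay": 0,"az": 0},
])

```text
t: 13.07
position: [0.4537, 0.0746, 0.0541]
eef_rot: [0.001, 0.04, 0.999, 0.001]
force: [-0.0, -0.2, -0.4]
finger_gap: 0.151
```

Run:
```python
from h import *
YA=PY+np.pi/2
go(p2w(-.10,0,.054),YA); print(ctrl.get_state()['ft_torque'])
im,C=snap('wrist','w14');np.savez('pics/w14c.npz',*C)
im,C=snap('top','t14'); cv2.imwrite('pics/t14z.png',cv2.resize(im[175:330,315:450],(520,600),interpolation=cv2.INTER_CUBIC)[...,::-1])
```

```text
d [ 0.0031 -0.0009  0.0001] a [0.0014 0.0029 0.0007] t 13.07 tcp [0.4537 0.0746 0.0541] press [-96.9   0.9  54.1] F [-0.  -0.2 -0.4] gap 0.151 J [-0.27  0.61 -0.03  2.34  0.08  0.19  1.12]
[-0.07114711 -0.18661786 -0.01254049]
```

View pics/t14z.png

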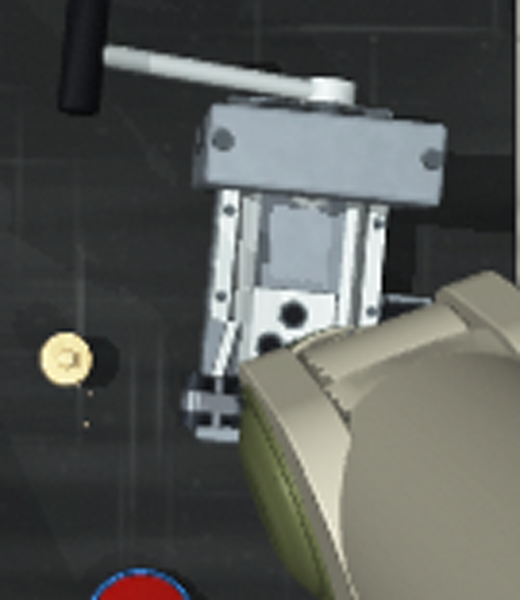

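Call:
carry_out([
  {"claw": -1,"dx": -0.008,"dy": 0,"dz": 0,"ax": 0,"ay": 0,"az": 0},
  {"claw": -1,"dx": -0.016,"dy": 0,"dz": 0,"ax": 0,"ay": 0,"az": 0},
  {"claw": -1,"dx": -0.024,"dy": 0,"dz": 0,"ax": 0,"ay": 0,"az": 0},
  {"claw": -1,"dx": -0.032,"dy": 0,"dz": 0,"ax": 0,"ay": 0,"az": 0},
  {"claw": -1,"dx": -0.04,"dy": 0,"dz": 0,"ax": 0,"ay": 0,"az": 0},
  {"claw": -1,"dx": -0.048,"dy": 0,"dz": 0,"ax": 0,"ay": 0,"az": 0},
  {"claw": -1,"dx": -0.054,"dy": 0,"dz": 0,"ax": 0,"ay": 0,"az": 0},
  {"claw": -1,"dx": -0.054,"dy": 0,"dz": 0,"ax": 0,"ay": 0,"az": 0},
])

```text
t: 13.83
position: [0.5082, 0.0701, 0.0542]
eef_rot: [0.002, 0.04, 0.999, 0.001]
force: [1.1, -1.8, -1.4]
finger_gap: 0.147
```

Run:
```python
from h import *
YA=PY+np.pi/2
go(p2w(-.0225,0,.054),YA); print(ctrl.get_state()['ft_torque'])
im,C=snap('wrist','w15');np.savez('pics/w15c.npz',*C)
```

```text
d [-0.0198 -0.0007  0.0002] a [0.0014 0.0034 0.0001] t 13.83 tcp [0.5082 0.0701 0.0542] press [-42.3   0.7  54.2] F [ 1.1 -1.8 -1.4] gap 0.147 J [-0.22  0.63 -0.04  2.22  0.09  0.29  1.15]
[-0.14742777 -0.03559987 -0.00297312]
```

View pics/w15.png

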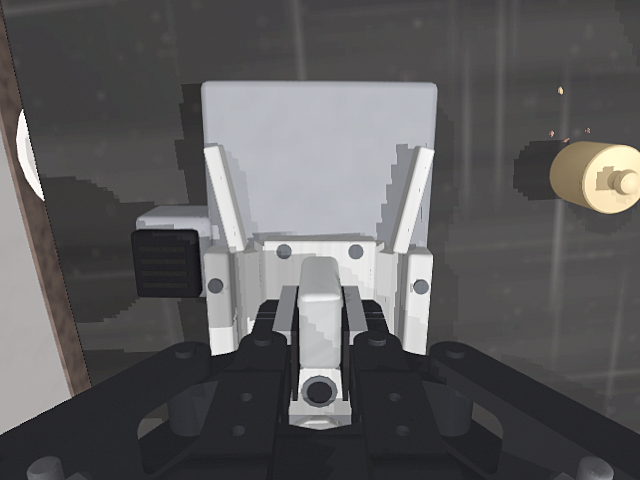

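Call:
carry_out([
  {"claw": -1,"dx": -0.006,"dy": 0,"dz": 0,"ax": 0,"ay": 0,"az": 0},
  {"claw": -1,"dx": -0.012,"dy": 0,"dz": 0,"ax": 0,"ay": 0,"az": 0},
  {"claw": -1,"dx": -0.017,"dy": 0,"dz": 0,"ax": 0,"ay": 0,"az": 0},
  {"claw": -1,"dx": -0.02,"dy": 0,"dz": 0,"ax": 0,"ay": 0,"az": 0},
  {"claw": -1,"dx": -0.0215,"dy": 0,"dz": 0,"ax": 0,"ay": 0,"az": 0},
  {"claw": -1,"dx": -0.0215,"dy": 0,"dz": 0,"ax": 0,"ay": 0,"az": 0},
])

```text
t: 14.38
position: [0.5285, 0.0684, 0.0541]
eef_rot: [0.001, 0.04, 0.999, 0.001]
force: [-1.8, 0.0, 0.2]
finger_gap: 0.149
```

Run:
```python
from h import *
YA=PY+np.pi/2
go(p2w(-.0225,0,.054),YA); print(ctrl.get_state()['ft_torque'])
im,C=snap('wrist','w16');np.savez('pics/w16c.npz',*C)
cv2.imwrite('pics/w16z.png',cv2.resize(im[180:380,180:460],None,fx=2.6,fy=2.6,interpolation=cv2.INTER_CUBIC)[...,::-1])
```

```text
d [ 0.0006 -0.0007  0.0001] a [0.0012 0.0021 0.0004] t 14.38 tcp [0.5285 0.0684 0.0541] press [-21.9   0.7  54.1] F [-1.8  0.   0.2] gap 0.149 J [-0.2   0.65 -0.05  2.17  0.09  0.32  1.17]
[ 0.02820538  0.77369378 -0.03626787]
```

View pics/w16z.png

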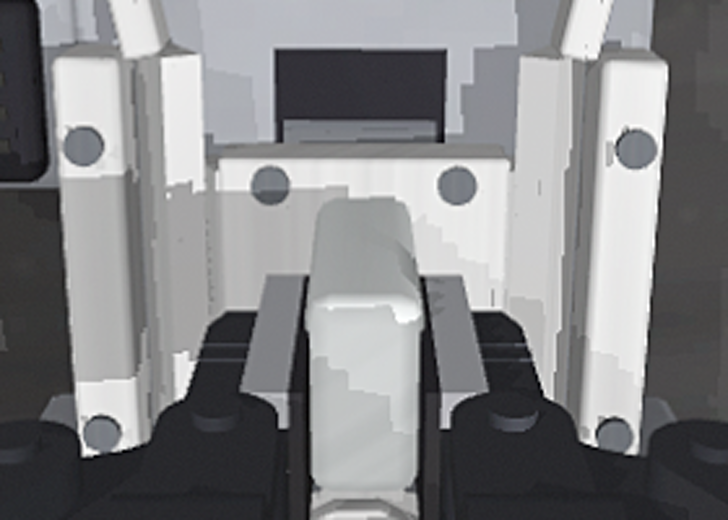

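Call:
carry_out([
  {"claw": -1,"dx": -0.001,"dy": -0.0005,"dz": 0,"ax": 0,"ay": 0,"az": 0},
  {"claw": -1,"dx": -0.002,"dy": -0.0005,"dz": 0,"ax": 0,"ay": 0,"az": 0},
  {"claw": -1,"dx": -0.002,"dy": -0.0005,"dz": 0,"ax": 0,"ay": 0,"az": 0},
])

```text
t: 14.68
position: [0.5302, 0.0679, 0.054]
eef_rot: [0.001, 0.04, 0.999, 0.001]
force: [-3.0, 0.8, -3.2]
finger_gap: 0.15
```

Run:
```python
from h import *
C=tuple(np.load('pics/w16c.npz').values())
for u in (215,508): print('tail before',np.round(w2p(onz('wrist',(180+u/2.6,180+158/2.6),.0355,C))*1000,1))
YA=PY+np.pi/2
go(p2w(-.0225,0,.054),YA); print(ctrl.get_state()['ft_torque'])
im,C=snap('wrist','w17');np.savez('pics/w17c.npz',*C)
cv2.imwrite('pics/w17z.png',cv2.resize(im[180:380,180:460],None,fx=2.6,fy=2.6,interpolation=cv2.INTER_CUBIC)[...,::-1])
```

```text
tail before [-41.5 -21.2  35.5]
tail before [-41.5  22.6  35.5]
d [ 0.0023 -0.0002 -0.0001] a [0.0012 0.0017 0.0006] t 14.68 tcp [0.5302 0.0679 0.054 ] press [-20.2   0.2  54. ] F [-3.   0.8 -3.2] gap 0.15 J [-0.2   0.65 -0.05  2.17  0.09  0.33  1.17]
[0.21496595 0.8561608  0.01273049]
```

View pics/w17z.png

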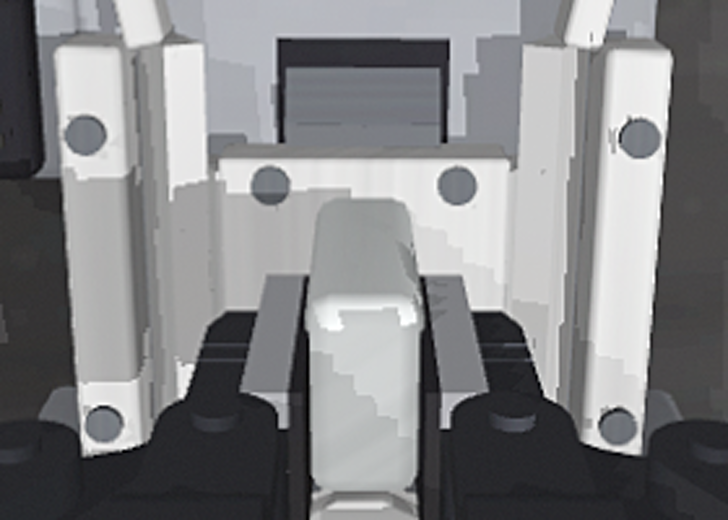

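The nose (grey block, px (362,105) in the enlargement) has risen behind the tail, so it clicked. Releasing and lifting clear.

Call:
carry_out([
  {"claw": -0.3,"dx": 0,"dy": 0,"dz": 0,"ax": 0,"ay": 0,"az": 0},
  {"claw": -0.3,"dx": 0,"dy": 0,"dz": 0,"ax": 0,"ay": 0,"az": 0},
  {"claw": -0.3,"dx": 0,"dy": 0,"dz": 0,"ax": 0,"ay": 0,"az": 0},
  {"claw": -0.3,"dx": 0,"dy": 0,"dz": -0.02,"ax": 0,"ay": 0,"az": 0},
  {"claw": -0.3,"dx": 0.01,"dy": 0,"dz": -0.055,"ax": 0,"ay": 0,"az": 0},
  {"claw": -0.3,"dx": 0.04,"dy": 0,"dz": -0.095,"ax": 0,"ay": 0,"az": 0},
  {"claw": -0.3,"dx": 0.05,"dy": 0,"dz": -0.12,"ax": 0,"ay": 0,"az": 0},
  {"claw": -0.3,"dx": 0.05,"dy": 0,"dz": -0.12,"ax": 0,"ay": 0,"az": 0},
  {"claw": -0.3,"dx": 0.05,"dy": 0,"dz": -0.12,"ax": 0,"ay": 0,"az": 0},
])

```text
t: 15.48
position: [0.4811, 0.072, 0.176]
eef_rot: [0.004, 0.04, 0.999, 0.001]
force: [0.2, -0.4, 0.4]
finger_gap: 0.346
```

Run:
```python
from h import *
YA=PY+np.pi/2
go(p2w(.062,.13,.25),YA)
im,C=snap('wrist','w18');np.savez('pics/w18c.npz',*C)
cv2.imwrite('pics/w18z.png',cv2.resize(im[130:370,190:430],(600,600),interpolation=cv2.INTER_CUBIC)[...,::-1])
im,C=snap('scene','s18'); cv2.imwrite('pics/s18z.png',cv2.resize(im[150:330,240:440],(660,594),interpolation=cv2.INTER_CUBIC)[...,::-1])
im,C=snap('top','t18')
```

```text
d [-0.1321  0.1297 -0.0727] a [0.0027 0.0069 0.0007] t 15.48 tcp [0.4811 0.072  0.176 ] press [-69.5   0.4 176. ] F [ 0.2 -0.4  0.4] gap 0.346 J [-0.21  0.4  -0.08  2.19  0.06  0.54  1.16]
```

View pics/w18z.png

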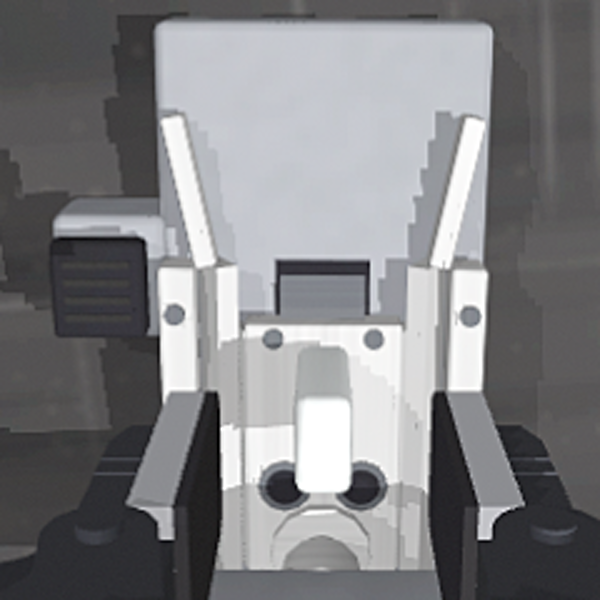

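View pics/s18z.png

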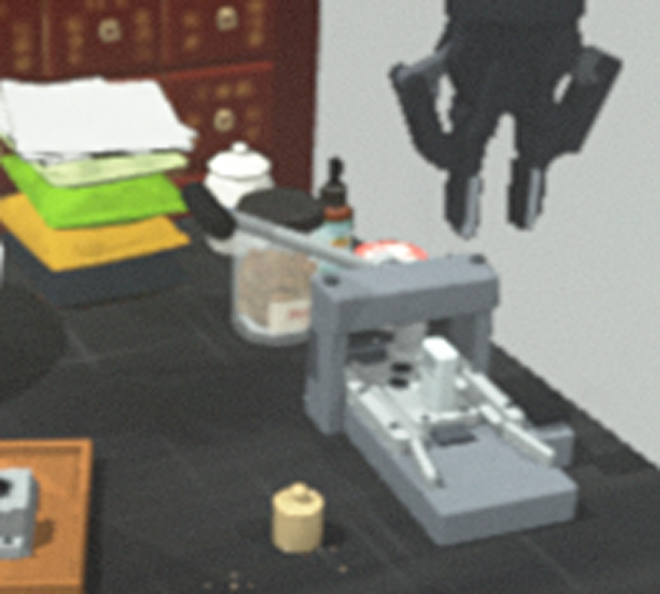

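Run:
```python
from h import *
C=tuple(np.load('pics/w18c.npz').values())
g=lambda u,v,z: w2p(onz('wrist',(190+(u+.5)/2.5-.5,130+(v+.5)/2.5-.5),z,C))*1000
print('tab',np.round(np.mean([g(*p,.077) for p in [(298,397),(352,397),(352,493),(298,493)]],0),1))
print('tail',np.round([g(243,323,.035),g(404,322,.035)],1))
P=p2w(.062,.126,.151); print('grip exp',P, proj('top',P),proj('scene',P))
im=np.load('pics/t18.npy')
sub=im[160:215,322:350].astype(int); m=(sub.max(2)<22).astype(np.uint8)
c=max(cv2.findContours(m,0,2)[0],key=cv2.contourArea); r=cv2.minAreaRect(c); print(r, np.array(r[0])+[322,160], onz('top',np.array(r[0])+[322,160],.155))
cv2.imwrite('pics/t18z.png',cv2.resize(im[165:230,320:400],None,fx=8,fy=8,interpolation=cv2.INTER_CUBIC)[...,::-1])
im=np.load('pics/scene0.npy'); cv2.imwrite('pics/s0z.png',cv2.resize(im[190:260,290:390],None,fx=7,fy=7,interpolation=cv2.INTER_CUBIC)[...,::-1])
```

```text
tab [-23.3   0.9  77. ]
tail [[-40.8 -21.8  35. ]
 [-41.1  22.9  35. ]]
grip exp [0.62217096 0.1866423  0.151     ] [[335.54595    188.17862516]] [[302.42634278 213.36284336]]
((17.956863403320312, 29.43191146850586), (9.704628944396973, 32.17681121826172), 20.772254943847656) [339.9568634  189.43191147] [0.61929688 0.17855319 0.155     ]
```

View pics/t18z.png

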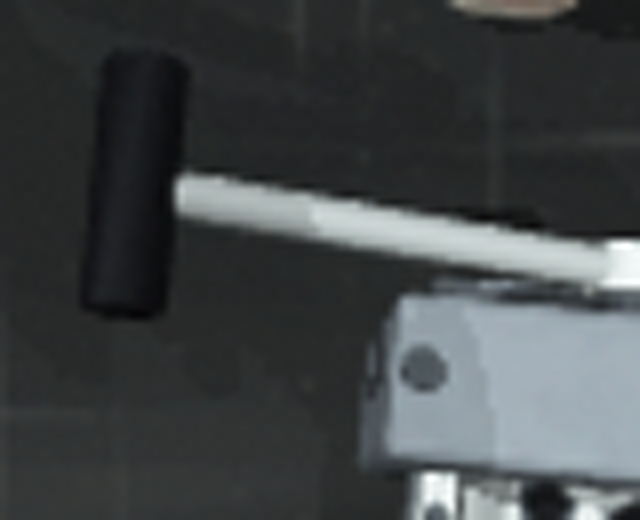

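View pics/s0z.png

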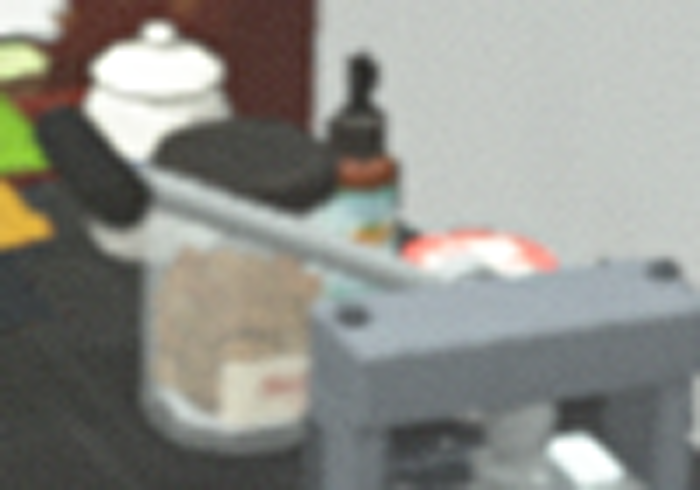

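Run:
```python
from h import *
YA=PY+np.pi/2
go(p2w(.062,.128,.19),YA)
```

```text
d [-0.132   0.1279 -0.0163] a [0.0012 0.0019 0.0004] t 15.63 tcp [0.4807 0.0716 0.1733] press [-6.990e+01  1.000e-01  1.733e+02] F [ 0.   0.3 -0.3] gap 0.349 J [-0.21  0.4  -0.08  2.19  0.06  0.54  1.16]
```

Call:
carry_out([
  {"claw": -1,"dx": 0,"dy": 0,"dz": -0.03,"ax": 0,"ay": 0,"az": 0},
  {"claw": -1,"dx": -0.025,"dy": 0.025,"dz": -0.05,"ax": 0,"ay": 0,"az": 0},
  {"claw": -1,"dx": -0.05,"dy": 0.05,"dz": -0.05,"ax": 0,"ay": 0,"az": 0},
  {"claw": -1,"dx": -0.075,"dy": 0.075,"dz": -0.05,"ax": 0,"ay": 0,"az": 0},
  {"claw": -1,"dx": -0.1,"dy": 0.1,"dz": -0.05,"ax": 0,"ay": 0,"az": 0},
  {"claw": -1,"dx": -0.125,"dy": 0.12,"dz": -0.04,"ax": 0,"ay": 0,"az": 0},
  {"claw": -1,"dx": -0.132,"dy": 0.128,"dz": -0.02,"ax": 0,"ay": 0,"az": 0},
  {"claw": -1,"dx": -0.132,"dy": 0.128,"dz": -0.016,"ax": 0,"ay": 0,"az": 0},
  {"claw": -1,"dx": -0.132,"dy": 0.128,"dz": -0.016,"ax": 0,"ay": 0,"az": 0},
])

```text
t: 16.38
position: [0.6212, 0.1884, 0.1861]
eef_rot: [-0.002, 0.04, 0.999, -0.001]
force: [-1.3, -0.7, -0.1]
finger_gap: -0.005
```

Run:
```python
from h import *
YA=PY+np.pi/2
go(p2w(.062,.128,.175),YA)
im,C=snap('wrist','w19');np.savez('pics/w19c.npz',*C)
im,C=snap('scene','s19'); cv2.imwrite('pics/s19z.png',cv2.resize(im[130:310,240:440],(660,594),interpolation=cv2.INTER_CUBIC)[...,::-1])
```

```text
d [-0.0012  0.0004  0.0111] a [-0.0015 -0.0035  0.0008] t 16.38 tcp [0.6212 0.1884 0.1861] press [ 60.9 127.6 186.1] F [-1.3 -0.7 -0.1] gap -0.005 J [-0.33  0.56 -0.07  1.82  0.05  0.77  1.06]
```

View pics/w19.png

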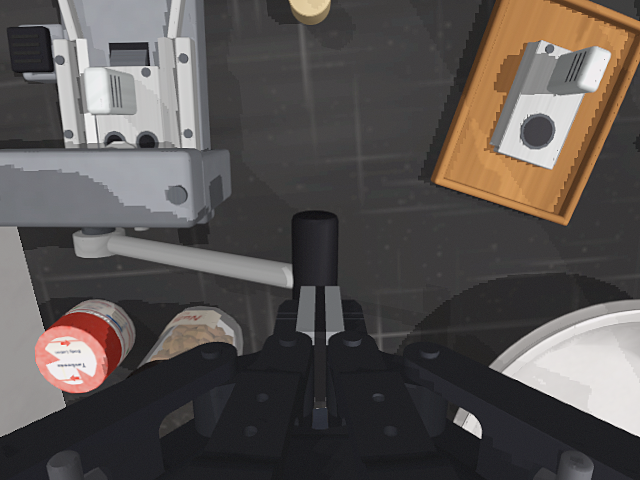

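View pics/s19z.png

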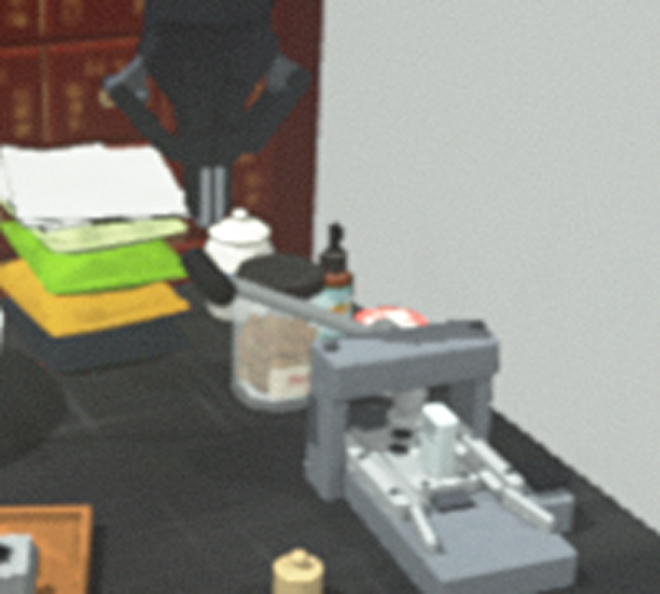

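Call:
carry_out([
  {"claw": -1,"dx": -0.001,"dy": 0,"dz": 0.022,"ax": 0,"ay": 0,"az": 0},
  {"claw": -1,"dx": -0.001,"dy": 0.006,"dz": 0.042,"ax": 0,"ay": 0,"az": 0},
  {"claw": -1,"dx": -0.001,"dy": 0.01,"dz": 0.062,"ax": 0,"ay": 0,"az": 0},
  {"claw": -1,"dx": -0.001,"dy": 0.012,"dz": 0.08,"ax": 0,"ay": 0,"az": 0},
  {"claw": -1,"dx": -0.001,"dy": 0.012,"dz": 0.088,"ax": 0,"ay": 0,"az": 0},
  {"claw": -1,"dx": -0.001,"dy": 0.012,"dz": 0.09,"ax": 0,"ay": 0,"az": 0},
  {"claw": -1,"dx": -0.001,"dy": 0.012,"dz": 0.09,"ax": 0,"ay": 0,"az": 0},
])

```text
t: 17.07
position: [0.6235, 0.1993, 0.0996]
eef_rot: [-0.0, 0.04, 0.999, -0.0]
force: [-1.8, 2.4, 3.9]
finger_gap: 0.002
```

Run:
```python
from h import *
YA=PY+np.pi/2
go(p2w(.062,.128,.175),YA)
im,C=snap('wrist','w20');np.savez('pics/w20c.npz',*C)
```

```text
d [ 0.0003 -0.0107 -0.0754] a [-0.0001 -0.0002 -0.0007] t 17.07 tcp [0.6235 0.1993 0.0996] press [ 62.3 138.7  99.6] F [-1.8  2.4  3.9] gap 0.002 J [-0.36  0.67 -0.06  1.87  0.07  0.61  1.03]
```

View pics/w20.png

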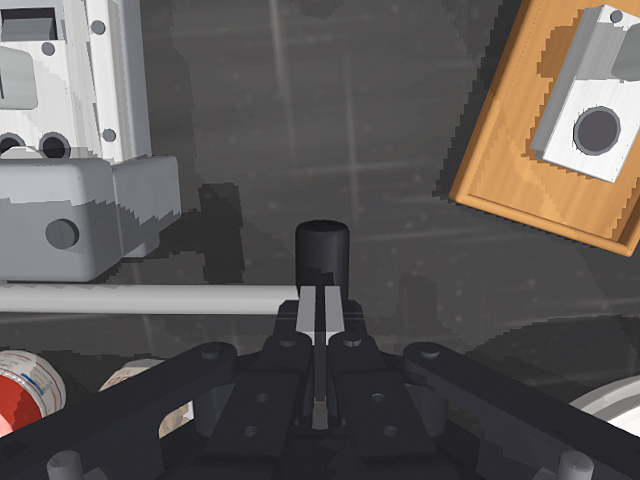

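Call:
carry_out([
  {"claw": -1,"dx": 0,"dy": 0,"dz": 0.003,"ax": 0,"ay": 0,"az": 0},
  {"claw": -1,"dx": 0,"dy": 0,"dz": 0.006,"ax": 0,"ay": 0,"az": 0},
  {"claw": -1,"dx": 0,"dy": 0,"dz": 0.007,"ax": 0,"ay": 0,"az": 0},
  {"claw": -1,"dx": 0,"dy": 0,"dz": 0.007,"ax": 0,"ay": 0,"az": 0},
])

```text
t: 17.45
position: [0.6237, 0.1993, 0.0932]
eef_rot: [0.0, 0.04, 0.999, 0.0]
force: [0.1, 2.1, 3.1]
finger_gap: 0.001
```

Call:
carry_out([
  {"claw": -1,"dx": 0,"dy": -0.001,"dz": -0.022,"ax": 0,"ay": 0,"az": 0},
  {"claw": -1,"dx": 0,"dy": -0.003,"dz": -0.044,"ax": 0,"ay": 0,"az": 0},
  {"claw": -1,"dx": 0,"dy": -0.007,"dz": -0.062,"ax": 0,"ay": 0,"az": 0},
  {"claw": -1,"dx": 0,"dy": -0.011,"dz": -0.08,"ax": 0,"ay": 0,"az": 0},
  {"claw": -1,"dx": 0,"dy": -0.011,"dz": -0.09,"ax": 0,"ay": 0,"az": 0},
  {"claw": -1,"dx": 0,"dy": -0.011,"dz": -0.09,"ax": 0,"ay": 0,"az": 0},
  {"claw": -1,"dx": 0,"dy": -0.011,"dz": -0.09,"ax": 0,"ay": 0,"az": 0},
])

```text
t: 18.03
position: [0.6228, 0.188, 0.183]
eef_rot: [0.0, 0.041, 0.999, 0.0]
force: [0.0, 0.2, -0.8]
finger_gap: 0.003
```

Run:
```python
from h import *
YA=PY+np.pi/2
go(p2w(.062,.128,.095),YA)
im,C=snap('wrist','w21');np.savez('pics/w21c.npz',*C)
```

```text
d [0.0006 0.0006 0.088 ] a [ 0.      0.0009 -0.0012] t 18.03 tcp [0.6228 0.188  0.183 ] press [ 62.5 127.4 183. ] F [ 0.   0.2 -0.8] gap 0.003 J [-0.33  0.56 -0.07  1.82  0.05  0.76  1.06]
```

View pics/w21.png

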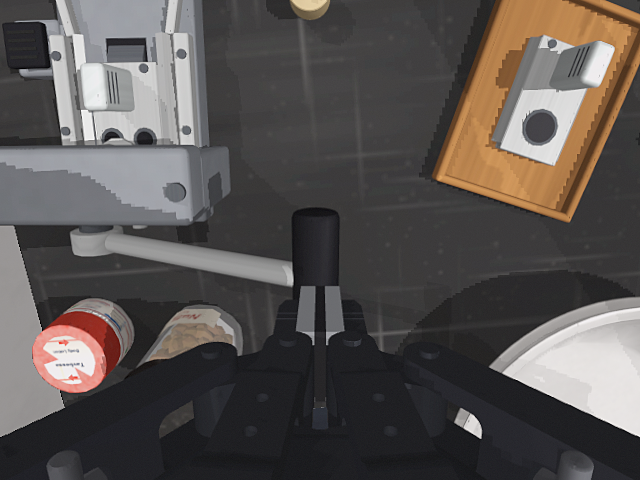

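Lever bar (px 316,245) is back up in its rest position. Second stroke.

Call:
carry_out([
  {"claw": -1,"dx": 0,"dy": 0,"dz": 0.02,"ax": 0,"ay": 0,"az": 0},
  {"claw": -1,"dx": 0,"dy": 0.005,"dz": 0.04,"ax": 0,"ay": 0,"az": 0},
  {"claw": -1,"dx": 0,"dy": 0.009,"dz": 0.06,"ax": 0,"ay": 0,"az": 0},
  {"claw": -1,"dx": 0,"dy": 0.012,"dz": 0.078,"ax": 0,"ay": 0,"az": 0},
  {"claw": -1,"dx": 0,"dy": 0.012,"dz": 0.087,"ax": 0,"ay": 0,"az": 0},
  {"claw": -1,"dx": 0,"dy": 0.012,"dz": 0.09,"ax": 0,"ay": 0,"az": 0},
  {"claw": -1,"dx": 0,"dy": 0.012,"dz": 0.09,"ax": 0,"ay": 0,"az": 0},
  {"claw": -1,"dx": 0,"dy": 0.012,"dz": 0.09,"ax": 0,"ay": 0,"az": 0},
])

```text
t: 18.75
position: [0.6228, 0.2013, 0.0926]
eef_rot: [-0.0, 0.04, 0.999, 0.0]
force: [-2.4, 3.4, 10.3]
finger_gap: -0.001
```

Call:
carry_out([
  {"claw": -1,"dx": 0,"dy": -0.001,"dz": -0.022,"ax": 0,"ay": 0,"az": 0},
  {"claw": -1,"dx": 0,"dy": -0.003,"dz": -0.044,"ax": 0,"ay": 0,"az": 0},
  {"claw": -1,"dx": 0,"dy": -0.007,"dz": -0.062,"ax": 0,"ay": 0,"az": 0},
  {"claw": -1,"dx": 0,"dy": -0.011,"dz": -0.08,"ax": 0,"ay": 0,"az": 0},
  {"claw": -1,"dx": 0,"dy": -0.011,"dz": -0.09,"ax": 0,"ay": 0,"az": 0},
  {"claw": -1,"dx": 0,"dy": -0.011,"dz": -0.09,"ax": 0,"ay": 0,"az": 0},
  {"claw": -1,"dx": 0,"dy": -0.011,"dz": -0.09,"ax": 0,"ay": 0,"az": 0},
  {"claw": -1,"dx": 0,"dy": -0.011,"dz": -0.09,"ax": 0,"ay": 0,"az": 0},
])

```text
t: 19.42
position: [0.6213, 0.1904, 0.1812]
eef_rot: [-0.001, 0.04, 0.999, 0.0]
force: [-0.7, -0.7, -0.3]
finger_gap: -0.002
```

Run:
```python
from h import *
go(p2w(.062,.128,.095),PY+np.pi/2)
```

```text
d [-0.0015 -0.0017  0.0862] a [-0.0001 -0.0029  0.0006] t 19.42 tcp [0.6213 0.1904 0.1812] press [ 60.8 129.7 181.2] F [-0.7 -0.7 -0.3] gap -0.002 J [-0.34  0.56 -0.07  1.82  0.05  0.76  1.05]
```

Call:
carry_out([
  {"claw": -1,"dx": -0.001,"dy": -0.001,"dz": 0.02,"ax": 0,"ay": 0,"az": 0},
  {"claw": -1,"dx": -0.001,"dy": 0.003,"dz": 0.04,"ax": 0,"ay": 0,"az": 0},
  {"claw": -1,"dx": -0.001,"dy": 0.007,"dz": 0.06,"ax": 0,"ay": 0,"az": 0},
  {"claw": -1,"dx": -0.001,"dy": 0.01,"dz": 0.076,"ax": 0,"ay": 0,"az": 0},
  {"claw": -1,"dx": -0.001,"dy": 0.01,"dz": 0.085,"ax": 0,"ay": 0,"az": 0},
  {"claw": -1,"dx": -0.001,"dy": 0.01,"dz": 0.088,"ax": 0,"ay": 0,"az": 0},
  {"claw": -1,"dx": -0.001,"dy": 0.01,"dz": 0.088,"ax": 0,"ay": 0,"az": 0},
  {"claw": -1,"dx": -0.001,"dy": 0.01,"dz": 0.088,"ax": 0,"ay": 0,"az": 0},
])

```text
t: 20.08
position: [0.6225, 0.2014, 0.0931]
eef_rot: [-0.002, 0.039, 0.999, 0.0]
force: [-0.1, 3.3, 3.5]
finger_gap: -0.0
```

Call:
carry_out([
  {"claw": -1,"dx": 0,"dy": -0.001,"dz": -0.022,"ax": 0,"ay": 0,"az": 0},
  {"claw": -1,"dx": 0,"dy": -0.003,"dz": -0.044,"ax": 0,"ay": 0,"az": 0},
  {"claw": -1,"dx": 0,"dy": -0.007,"dz": -0.062,"ax": 0,"ay": 0,"az": 0},
  {"claw": -1,"dx": 0,"dy": -0.011,"dz": -0.08,"ax": 0,"ay": 0,"az": 0},
  {"claw": -1,"dx": 0,"dy": -0.011,"dz": -0.1,"ax": 0,"ay": 0,"az": 0},
  {"claw": -1,"dx": 0.02,"dy": 0.01,"dz": -0.13,"ax": 0,"ay": 0,"az": 0},
  {"claw": -1,"dx": 0.05,"dy": 0.03,"dz": -0.14,"ax": 0,"ay": 0,"az": 0},
  {"claw": -1,"dx": 0.06,"dy": 0.05,"dz": -0.14,"ax": 0,"ay": 0,"az": 0},
  {"claw": -1,"dx": 0.06,"dy": 0.05,"dz": -0.14,"ax": 0,"ay": 0,"az": 0},
  {"claw": -1,"dx": 0.06,"dy": 0.05,"dz": -0.14,"ax": 0,"ay": 0,"az": 0},
])

```text
t: 20.92
position: [0.5659, 0.2569, 0.2332]
eef_rot: [-0.002, 0.038, 0.999, 0.0]
force: [-0.2, -0.8, 0.3]
finger_gap: -0.002
```

Run:
```python
from h import *
go(p2w(.062,.128,.095),PY+np.pi/2)
im,C=snap('wrist','w22');np.savez('pics/w22c.npz',*C)
im,C=snap('scene','s22'); im,C=snap('top','t22')
```

```text
d [-0.0621 -0.0639  0.1378] a [ 0.0005 -0.0046  0.0044] t 20.92 tcp [0.5659 0.2569 0.2332] press [2.000e-01 1.916e+02 2.332e+02] F [-0.2 -0.8  0.3] gap -0.002 J [-0.46  0.47 -0.08  1.84  0.05  0.83  0.93]
```

View pics/w22.png

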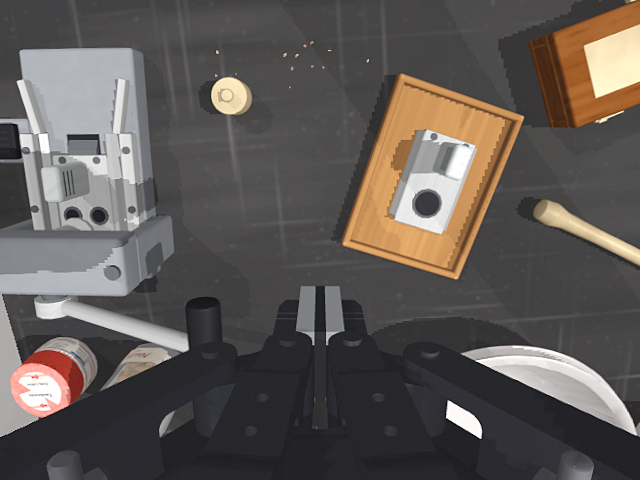

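View pics/s22.png

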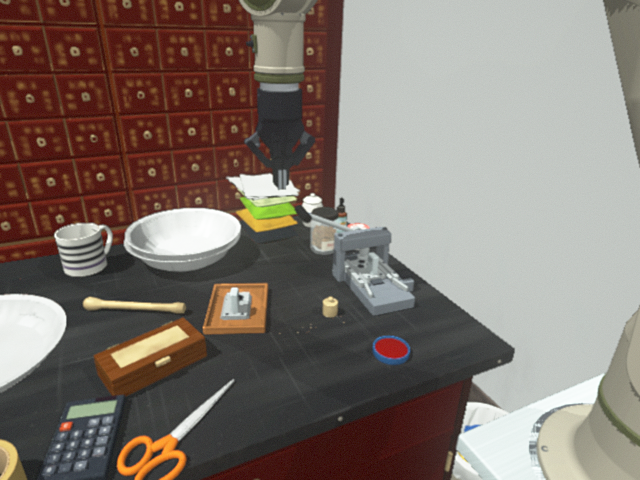

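View pics/t22.png

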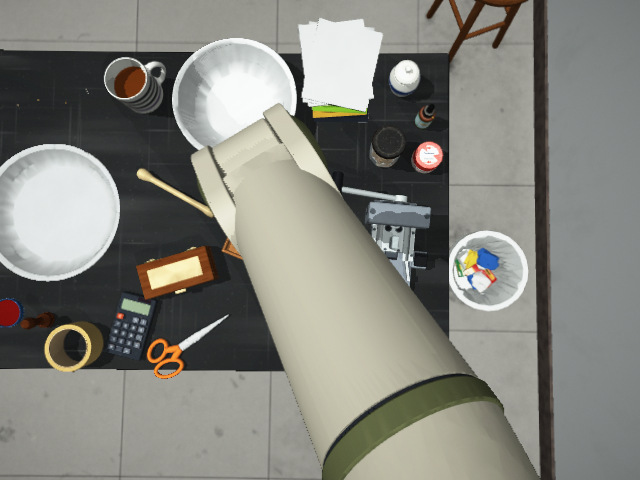

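Run:
```python
from h import *
C=tuple(np.load('pics/w22c.npz').values())
print(np.round([w2p(onz('wrist',p,.035,C))*1000 for p in [(50,154),(106,154)]],1))
print(ctrl.hand_in())
```

```text
[[-40.8 -23.2  35. ]
 [-40.5  22.6  35. ]]
the job is handed in; nothing more can be done
None
```

The plate change is done and handed in at about 21 s of the 72 s allowed; the hand-in gives no verdict.

**What I did**
- I pressed the catch pad to its stop, and the single-die plate sprang out to a measured tab x of about −39 mm.
- I drew it out by its tab, laid it flat in the tray and let go.
- I slid the three-die plate into the dovetail until the catch nose came up behind it.
- I pumped the lever three times. Each stroke brought the fingertips down to about 93 mm, where the lower stop puts the bar.

**Last checks**
- **Three-die plate:** the tail measured at x = −40.8 and −40.5 mm (home is −40), square to the press and with the nose up behind it. Before the strokes its tab measured x = −23.3 mm and y = +0.9 mm. That is 0.3 mm outside the −22 to −23 mm home position given, but within the judged band of −26 to −18 mm and the roughly 2 mm camera accuracy.
- **Single-die plate:** flat in the tray, tab up.
- **Lever and gripper:** the lever was up and the gripper clear. I saw the lever back up after strokes one and three; stroke two I judged only from the fingertips rising clear, without a picture.
- **Bystanders:** the jar, weight and ink pad looked unmoved in the last scene picture. I did not measure them again, and the arm hid part of the last top view.

No check failed.

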